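# Fill the gift tin with truffles

### The arm

A 7-joint arm with a two-finger parallel gripper is mounted at the origin on the work surface. World frame = base frame: x ahead of the robot, y to its left, z up, the work surface at z = 0. Lengths are in m, angles in rad, forces in N, time in s.
With the tool pointing down it reaches from about 0.425 to 0.875 m from the base axis. Payload 4.7 kg.
Tool frame: the origin (TCP) lies midway between the tips of the shut fingers; the grasp point (between the pads) lies 19 mm behind it (ctrl.grip_point_offset is the distance from the TCP to the grasp point, in m); z points along the fingers, y is the line along which they close (so a half turn about z gives the same grasp; the last joint's range is limited). The gripper opens to 87 mm and grips with 3 to 60 N. Pads are 19 mm wide; open, the fingers measure 117 mm over their backs; the gripper's body (75 mm by 190 mm) begins 51 mm behind the grasp point.
Start: joints at [1.119, 0.321, -0.07, 1.45, 0.023, 1.371, -0.057], TCP at [0.292, -0.581, 0.223] pointing down, gripper open.
Joint ranges: [-2.86, 2.86], [-0.3, 2.09], [-1.38, 1.24], [0.06, 2.45], [-1.56, 4.7], [0.09, 2.05], [-2.69, 2.69]. Speed limits (rad/s): [2.57, 2.57, 3.14, 3.14, 3.14, 3.14, 3.14].

### API

Orientations are given as a rotation vector (axis times angle).
In Python, from bench import ctrl gives the robot as it stands.
- The arm moves only by the tool move_arm, never from a script. Its argument "increments" is text: rows parted by semicolons, each of 7 numbers parted by spaces: the shift along the world's x, y, z in mm, then the turn, a rotation vector about the world's x, y, z in degrees, then the closure in counts, from 0 (fully open) to 255 (shut). A call has exactly 8 rows; each row shifts and turns the commanded pose from where the row before left it; what a row does not reach is not made up. A row lasts 1/12 s, in which the tool goes at most 41.7 mm and 7.16 degrees, less where a joint would pass 70% of its speed; a pose out of reach is approached as far as the arm can. A call with a gripper value outside its range is refused whole. The fingers move at their own pace and stop on an object; "grip_force" is the grip in N (left out, the last holds). Time passes only in rows, so rows that do not move let the fingers close, or fill a call up. It gives the time, the measured TCP pose, the force, the opening and the grip force at its end, in the units of the state.
- ctrl.get_state(): the state, without advancing time (a new reading comes with each control period).
- ctrl.get_image(name): name is "side" or "top"; returns a dict with "frame" (400x640x3 uint8, red, green, blue), "depth" (400x640 float32, m along the optical axis (not along the pixel's ray), 0 where there is no reading), "fx", "fy", "cx", "cy" (pixels), "position" and "orientation" of the camera in the world. Camera axes: x right, y down, z forward; pixel columns grow to the right and rows downward; lengths in m; the calibration is good to about 2 mm. A picture is of the moment at which its call begins.
- ctrl.close_job(): hands the job in; it is judged then, once.
Trained networks look in a picture, given as the dict that the camera call returned (one of the last four; its "shot" number tells which), for a name from the list of things; names that differ only in an ending like _2 or _b are one class to them, and where a whole thing is asked for, a point or a joint stands for the part that bears it (a point fixed in the world has none). Each returns a list of dicts, best first, with "score" (0 to 1); they miss things now and then, are a little off and sometimes report something else, mostly with a low value. They report only what shows in the picture. A call takes as long as a camera call. They do not tell look-alikes from the thing itself.
- ctrl.find_in(target, picture): "centre" ([x, y, z] in m, in world coordinates, good to about 4 mm: the middle of the surface that is visible of it).
- ctrl.silhouettes(target, picture): "region" (400x640 bool, what is visible of it).
The state is a dict: "time": time; "joint_positions": joint angles; "qd": joint speeds; "joint_torque": joint torques, N m; "position": TCP position; "tool_rot": TCP orientation; "ft_force": force on the tool from outside, world axes, zero at the start; "torque": the same for the moment, N m; "grip_width": opening from 0.0 (shut) to 1.0 (fully open); "grip_force": force on a finger pad.
Only numpy, scipy, OpenCV 4.12 (cv2) and the standard library are available. Lean on these libraries where they do the work, as an engineer would, in place of code of your own. Each camera call takes 0.05 s, during which the arm holds its last target. There are 200 camera calls.

### The job

Press the red button on the gift tin so that its lid pops up, then rest the fingers on the nodding lid until it stands still. With the scoop, move every truffle from the sloped tray into the tin without touching a truffle with the fingers. Finally put the scoop back flat on its mat and push the lid shut until it latches; leave the card, cake and cups where they are.

Things in the scene. Friction and masses are not known exactly. Their poses are not given: they have to be found in the camera images.
- tin: Teal gift tin, fixed. Origin: centre of the underside of its box; z up; x points from the button to the lid hinge (roughly away from the robot), y along the hinge. Box 140 (x) by 170 (y), rim 55 high, walls and floor about 4, open on top. In front of it (x -136 to -83) a 90 wide, 46 high deck carries the button and a spring catch for the lid.
- lid_angle (a joint): Lid angle, rad: 0 shut (latched it reads up to 0.02), 1.57 upright, stop 1.95. Once freed it springs up, nods about 1.48 for some 10 s unless steadied, and stays there, yielding about 0.2 N per 10 mm of push near its edge. To shut: push the outer face round and down (2 to 3 N at the edge), then down till the catch snaps (6 to 12 N); else it springs up again.
- lid: The tin's lid, a flat cream panel, with a teal field outside. Origin on the hinge line, mid-width; x -150 to 0 (free edge at -150, 10 beyond the tin's front wall; shut, it lies level), y +-86, z 0 to 5.5 (z: outer, upper side when shut). A small steel tongue hangs 16 under the free edge.
- lid_hinge (a point): Point on the lid's hinge line at mid-width: tin x +70, height 55.
- lid_edge (a point): Middle of the lid's free front edge, on its outer face, 150 from the hinge.
- button (a joint): Travel of the release button, m: 0 up, 0.006 fully down; pressed straight down; about 1 N to start, 3 N fully down. The lid is freed at about 0.003 to 0.004. Springs back by itself.
- button_top (a point): Centre of the top of the round red release button (28 diameter, its top 68 above the counter when up, 22 above the deck), at tin x -111, y 0; 31 in front of the shut lid's edge.
- tray: Sloped aluminium tray, fixed. Origin: its centre, at counter level; x away from its open front, z up. Inside x -100 to +100, y +-90. The floor falls 6 degrees towards +x: its top is 25 high at x -100 and 4 high at the far wall, x +100. Walls 3 thick, 54 high at the sides, 42 at the far end; no wall at the front (the robot's side). The truffles lie in a row along the far wall.
- scoop: Loose steel scoop, 80 to 130 g, stands flat. Origin: centre of the pan's underside; x to the lip, z up. Pan 96 long (x +-48), 114 wide, floor 2; side walls 30 high, x -48 to +22, 3 thick; back wall 40 high at x -48; open lip at x +48. Black rubber (non-slip) handle 24 wide (y) by 22, 115 long, from (-46, 0, 22) at the back wall leaning forward over the pan 30 degrees, along (0.5, 0, 0.866).
- scoop_grip (a point): Grasp point inside the scoop's handle, 75 up along it: scoop x -8.5, y 0, z 87, about over the centre of mass. Fingers close along scoop y on 24 mm.
- scoop_lip (a point): Middle of the scoop's lip, underside: scoop x +48, z 0.
- mat: Dark rest mat for the scoop, fixed, 220 (x) by 170 (y) by 4 thick. Origin: centre of its underside.
- truffle1: Round dark chocolate brown coated truffle, ball of 32 diameter, 20 g; slippery (friction about 0.3); rolls down slopes by itself. Origin: its centre. May be absent.
- truffle2: Round pale cream coated truffle, ball of 32 diameter, 20 g; slippery (friction about 0.3); rolls down slopes by itself. Origin: its centre. May be absent.
- truffle3: Round pink coated truffle, ball of 32 diameter, 20 g; slippery (friction about 0.3); rolls down slopes by itself. Origin: its centre. May be absent.
- truffle4: Round green coated truffle, ball of 32 diameter, 20 g; slippery (friction about 0.3); rolls down slopes by itself. Origin: its centre. May be absent.
- truffle5: Round caramel brown coated truffle, ball of 32 diameter, 20 g; slippery (friction about 0.3); rolls down slopes by itself. Origin: its centre. May be absent.
- sign: Bystander: blank price card 60 wide, about 98 high, on a small black foot 30 by 50. Origin: centre of its underside.
- cake: Bystander: cream cake, 90 diameter paper disc under it, 66 high. Origin: centre of its underside.
- cups: Bystander: stack of paper cups, 54 diameter, 41 high. Origin: centre of its underside.
There are look-alikes about, which are no part of the job. There is more than one size of the scoop; the job needs the middle-sized.

How it is judged:
By the outcome, as a careful person would: the job done as asked, in the order asked, and still so for the second after the job is handed in, with the robot touching nothing.
Of truffle1, truffle2, truffle3, truffle4, truffle5 only 3 to 5 are there at a start; the rules pass over those that are not, and their reading is None.
At some moment in a run one of scoop may be knocked a few centimetres aside while the robot is not near it.
It also fails if it takes over 210 s, if anything falls off the work surface, if the arm or the gripper's body presses on something with over 40 N, if the wrist force passes 120 N, or if a joint passes its speed limit or range.

## Working session

There is one attempt and no reset: what is moved stays moved. The work goes in short steps, Python scripts to look and compute and a tool call to move; the robot and the scene stay as the last step left them, time stands still between calls to the robot, and variables do not carry over. Pictures are saved under pics/ and viewed, at most 14 in all, crops included, and the job is handed in when it is done.

Besides the shell and the picture viewer there is one more tool, called after ">>>" as name(argument=value, ...) on one line, values as JSON. move_arm: Moves the arm, as the interface text tells. Its arguments: {"type":"object","properties":{"increments":{"type":"string"},"grip_force":{"type":"number"}},"required":["increments"]}

```bash
ls; mkdir -p pics; cat > h.py <<'E'
import numpy as np, cv2
from scipy.spatial.transform import Rotation as R
from bench import ctrl
def camR(im):
    o=np.array(im["orientation"],float)
    return o if o.shape==(3,3) else (R.from_rotvec(o).as_matrix() if o.size==3 else R.from_quat(o).as_matrix())
def cloud(im):
    d=im["depth"];v,u=np.mgrid[:d.shape[0],:d.shape[1]]
    p=np.stack([(u-im["cx"])/im["fx"]*d,(v-im["cy"])/im["fy"]*d,d],-1)
    return p@camR(im).T+np.array(im["position"])
def proj(im,P):
    p=(np.atleast_2d(P)-np.array(im["position"]))@camR(im)
    return np.stack([p[:,0]/p[:,2]*im["fx"]+im["cx"],p[:,1]/p[:,2]*im["fy"]+im["cy"]],-1)
def save(im,name): cv2.imwrite("pics/"+name,im["frame"][:,:,::-1])
E
python3 - <<'E'
from h import *
s=ctrl.get_state();print(s["time"],s["position"],s["tool_rot"],s["grip_width"])
a=[]
for n in("top","side"):
    im=ctrl.get_image(n);a.append(im["frame"]);print(n,im["position"],im["orientation"],im["fx"])
    for t in["tin","button_top","tray","scoop","mat","truffle1","truffle2","truffle3","truffle4","truffle5","sign","cake","cups"]:
        print(t,[(np.round(q["centre"],3).tolist(),round(q["score"],2)) for q in ctrl.find_in(t,im)])
    save(im,n+"0.png")
E
```

```text
pics
0.0 [ 0.29164658 -0.58026239  0.22145793] [-3.05496197e+00 -7.24743906e-01  8.70713110e-04] 0.9989262840230219
top [ 0.27855129 -0.01590941  1.25757965] [-2.09258291  2.12151057 -0.17085322] 467.56222956523465
tin [([0.508, 0.314, 0.061], 0.77), ([0.417, 0.31, 0.068], 0.36)]
button_top [([0.418, 0.31, 0.069], 0.4)]
tray [([0.514, -0.29, 0.017], 0.96), ([0.738, -0.123, 0.037], 0.62)]
scoop [([0.269, -0.235, 0.0], 0.74), ([0.526, -0.005, 0.007], 0.71), ([0.416, 0.309, 0.072], 0.69), ([0.339, 0.058, 0.004], 0.59)]
mat [([0.538, -0.017, 0.006], 0.62)]
truffle1 [([0.603, -0.264, 0.03], 0.49)]
truffle2 [([0.603, -0.264, 0.03], 0.49)]
truffle3 [([0.603, -0.264, 0.03], 0.49)]
truffle4 [([0.603, -0.264, 0.03], 0.49)]
truffle5 [([0.603, -0.264, 0.03], 0.49)]
sign [([0.739, -0.122, 0.04], 0.86)]
cake [([0.731, 0.089, 0.051], 0.82)]
cups [([0.746, 0.013, 0.04], 0.57)]
side [ 0.4955222  -0.53599903  0.72100765] [-2.41551057  0.00605116 -0.01562748] 373.0942592319946
tin [([0.511, 0.281, 0.059], 0.55)]
button_top [([0.605, -0.27, 0.033], 0.48)]
tray [([0.513, -0.29, 0.015], 0.58)]
scoop [([0.
[... 316 characters left out ...]
5], 0.55)]
truffle2 [([0.606, -0.272, 0.029], 0.76), ([0.618, -0.333, 0.033], 0.7), ([0.599, -0.241, 0.037], 0.68), ([0.588, -0.207, 0.035], 0.55)]
truffle3 [([0.606, -0.272, 0.029], 0.76), ([0.618, -0.333, 0.033], 0.7), ([0.599, -0.241, 0.037], 0.68), ([0.588, -0.207, 0.035], 0.55)]
truffle4 [([0.606, -0.272, 0.029], 0.76), ([0.618, -0.333, 0.033], 0.7), ([0.599, -0.241, 0.037], 0.68), ([0.588, -0.207, 0.035], 0.55)]
truffle5 [([0.606, -0.272, 0.029], 0.76), ([0.618, -0.333, 0.033], 0.7), ([0.599, -0.241, 0.037], 0.68), ([0.588, -0.207, 0.035], 0.55)]
sign [([0.734, -0.131, 0.036], 0.67), ([0.605, -0.272, 0.03], 0.53)]
cake [([0.732, 0.078, 0.05], 0.72)]
cups [([0.745, 0.006, 0.042], 0.69)]
```

View pics/top0.png

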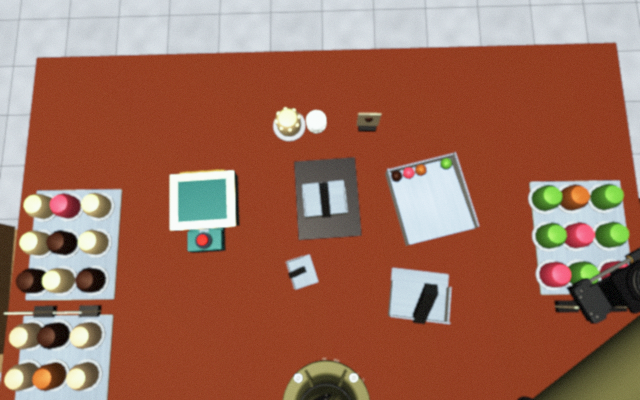

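View pics/side0.png

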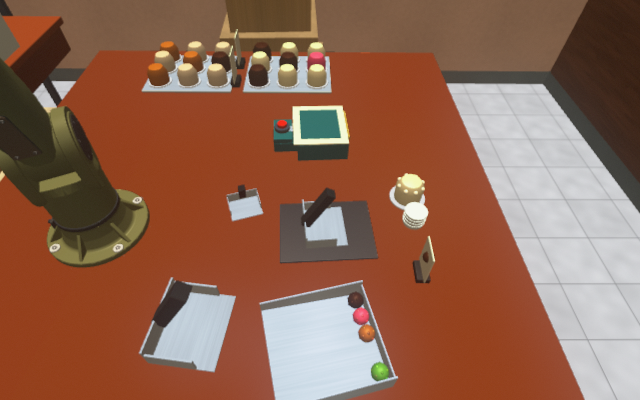

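The top view shows the tin at (203,200) with its button at (203,240). The middle scoop is on the mat at (325,198), with decoys at (300,272) and (420,295). The tray is at (432,198) with 4 truffles along the far wall (dark, pink and caramel at 397–420; green at 446).

```bash
cat >> h.py <<'E'
def rect(P):
    (c,s,a)=cv2.minAreaRect((P[:,:2]*1000).astype(np.float32)); return np.round(c,1),np.round(s,1),round(a,1)
def box(C,x0,x1,y0,y1,z0,z1):
    return (C[...,0]>x0)&(C[...,0]<x1)&(C[...,1]>y0)&(C[...,1]<y1)&(C[...,2]>z0)&(C[...,2]<z1)
E
python3 - <<'E'
from h import *
for n in("top","side"):
    im=ctrl.get_image(n);C=cloud(im);f=im["frame"].astype(int)
    print(n,"lid",rect(C[box(C,.44,.65,.18,.45,.05,.075)]))
    red=(f[...,0]>150)&(f[...,1]<60)
    m=box(C,.36,.46,.2,.4,.058,.08)&red; print("button",C[m].mean(0).round(4),m.sum())
    print("deck",rect(C[box(C,.36,.46,.2,.4,.04,.055)]))
    print("tray",rect(C[box(C,.36,.68,-.45,-.16,.03,.07)&~box(C,.3,.35,0,1,0,1)]))
    dark=f.sum(-1)<110
    print("mat",rect(C[box(C,.38,.7,-.15,.12,-.01,.012)&(f.sum(-1)<200)&(abs(f[...,0]-f[...,2])<40)]))
    h=C[box(C,.38,.7,-.15,.12,.05,.15)]
    print("handle",h.min(0).round(3),h.max(0).round(3), rect(h))
    h=C[box(C,.38,.7,-.15,.12,.015,.05)]
    print("pan",rect(h))
    s=C[box(C,.38,.7,-.15,.12,.003,.15)&(f.min(-1)>110)]
    print("scoopall",rect(s))
    for t in ctrl.find_in("truffle1",im): print(np.round(t["centre"],3))
    fr=im["frame"]
    c=fr[140:260,280:500] if n=="top" else fr[160:400,250:450]
    cv2.imwrite(f"pics/{n}z.png",cv2.resize(c,None,fx=3 if n=="top" else 2.5,fy=3 if n=="top" else 2.5,interpolation=2)[:,:,::-1])
E
```

```text
top lid (array([521.7, 317.1]), array([165.3, 173.2]), 2.6)
button [0.4187 0.3067 0.0669] 28
deck (array([420.7, 311.3]), array([57.2, 89. ]), 3.1)
tray (array([ 522.6, -286.4]), array([206.2, 188.7]), 13.4)
mat (array([611.9, -38.2]), array([  1.4, 100.5]), 43.3)
handle [ 0.484 -0.019  0.05 ] [0.551 0.008 0.133] (array([517.3,  -5.1]), array([66.6, 23.8]), 5.1)
pan (array([513.3,  -5.5]), array([ 76.5, 114.8]), 6.6)
scoopall (array([594.1,   9.7]), array([237.1, 128.6]), 11.0)
[ 0.593 -0.231  0.032]
[ 0.619 -0.334  0.032]
[ 0.588 -0.197  0.036]
side lid (array([523.1, 318.1]), array([161.7, 178.2]), 2.7)
button [0.4172 0.3085 0.0685] 41
deck (array([421.4, 311.1]), array([54.1, 94.4]), 3.5)
tray (array([ 522. , -285.6]), array([205.9, 187.9]), 13.4)
mat (array([533. , -15.7]), array([214.7, 163.3]), 3.5)
handle [ 0.485 -0.02   0.05 ] [0.551 0.009 0.131] (array([518.4,  -5.3]), array([64.8, 26.3]), 5.2)
pan (array([513.9,  -5.4]), array([ 75.8, 117.2]), 5.7)
scoopall (array([529.9,   5.7]), array([ 97.4, 135.1]), 4.6)
[ 0.603 -0.271  0.035]
[ 0.597 -0.24   0.036]
[ 0.589 -0.206  0.032]
[ 0.618 -0.335  0.035]
[ 0.531 -0.014  0.005]
```

View pics/topz.png

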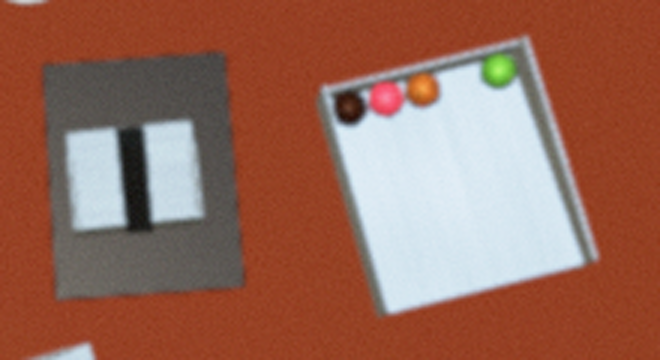

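>>> move_arm(increments="20 35 3 0 0 -3 255;20 35 3 0 0 -3 255;20 35 3 0 0 -3 255;20 35 3 0 0 -3 255;20 35 3 0 0 -3 255;20 35 3 0 0 -3 255;20 35 3 0 0 -3 255;20 35 3 0 0 -2 255", grip_force=20)

```text
time: 2.27
position: [0.4526, -0.299, 0.2471]
tool_rot: [3.139, 0.097, 0.001]
ft_force: [0.1, 0.5, -0.4]
grip_width: 0.481
grip_force: 0.0
```

>>> move_arm(increments="1 37 -2 0 0 0 255;1 37 -2 0 0 0 255;1 37 -2 0 0 0 255;1 37 -2 0 0 0 255;1 37 -2 0 0 0 255;1 37 -2 0 0 0 255;1 37 -2 0 0 0 255;1 37 -2 0 0 0 255")

```text
time: 2.93
position: [0.4597, -0.003, 0.2308]
tool_rot: [3.139, 0.101, 0.001]
ft_force: [0.8, 0.1, -1.1]
grip_width: 0.014
grip_force: 0.0
```

>>> move_arm(increments="-5 37 -14 0 0 0 255;-5 37 -14 0 0 0 255;-5 37 -14 0 0 0 255;-5 37 -14 0 0 0 255;-5 37 -14 0 0 0 255;-5 37 -14 0 0 0 255;-5 37 -14 0 0 0 255;0 20 -7 0 0 0 255")

```text
time: 3.6
position: [0.4223, 0.2786, 0.1247]
tool_rot: [-3.138, -0.109, 0.002]
ft_force: [-0.7, -0.3, 0.6]
grip_width: 0.003
grip_force: 0.0
```

>>> move_arm(increments="-3 10 -10 0 0 0 255;-2 10 -10 0 0 0 255;0 9 -10 0 0 0 255;0 0 -10 0 0 0 255;0 0 -5 0 0 0 255;0 0 0 0 0 0 255;0 0 0 0 0 0 255;0 0 0 0 0 0 255")

```text
time: 4.27
position: [0.4206, 0.3027, 0.0811]
tool_rot: [3.14, 0.099, 0.002]
ft_force: [0.2, 1.4, -0.4]
grip_width: 0.005
grip_force: 0.0
```

>>> move_arm(increments="-3 5 -4 0 0 0 255;0 0 -4 0 0 0 255;0 0 -3 0 0 0 255;0 0 -2 0 0 0 255;0 0 -2 0 0 0 255;0 0 -2 0 0 0 255;0 0 -1 0 0 0 255;0 0 0 0 0 0 255")

```text
time: 4.93
position: [0.4168, 0.3083, 0.0626]
tool_rot: [3.14, 0.101, -0.0]
ft_force: [-1.0, 0.2, 2.9]
grip_width: 0.006
grip_force: 1.4
```

>>> move_arm(increments="0 0 20 0 0 0 255;0 0 30 0 0 0 255;0 -5 30 0 0 0 255;0 -5 30 0 0 0 255;0 -5 12 0 0 0 255;15 -5 0 0 0 0 255;20 -5 0 0 0 0 255;20 -5 0 0 0 0 255")

```text
time: 5.6
position: [0.4728, 0.2774, 0.1845]
tool_rot: [3.139, 0.101, 0.002]
ft_force: [0.6, -0.2, 0.4]
grip_width: 0.005
grip_force: 0.0
```

```bash
cat >> h.py <<'E'
def lid():
    im=ctrl.get_image("side");C=cloud(im)
    u=np.array([np.cos(np.radians(3.2)),np.sin(np.radians(3.2))]);o=np.array([.5275,.3175])
    X=(C[...,:2]-o)@u; Y=(C[...,:2]-o)@np.array([-u[1],u[0]]);Z=C[...,2]
    m=(abs(Y)<.09)&(X>-.09)&(X<.14)&(Z>.075)&(Z<.215)&((im["frame"].astype(int)[...,0])>0)
    return im,X[m],Y[m],Z[m]
E
python3 - <<'E'
from h import *
im,X,Y,Z=lid();save(im,"s1.png");print(ctrl.get_state()["position"])
h=np.arctan2(Z-.055,.07-X);print(len(X),np.percentile(h,[5,25,50,75,95]))
E
```

```text
[0.47723958 0.27490805 0.18395035]
995 [0.85893782 1.75855486 1.76546669 1.77526941 1.80466994]
```

View pics/s1.png

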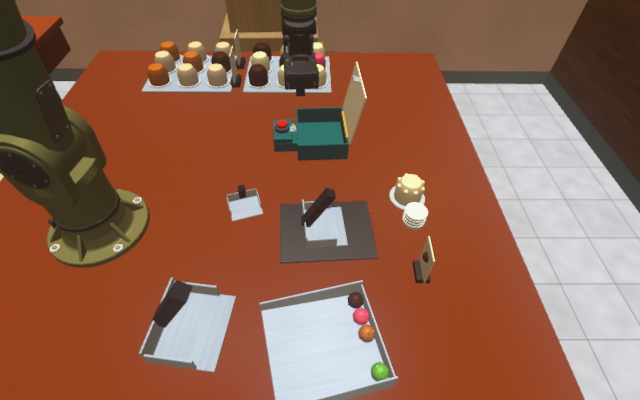

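The lid has popped and stands at about (355,110), nodding at 1.77 rad; nothing else moved.

>>> move_arm(increments="20 0 0 0 0 0 255;20 0 0 0 0 0 255;15 0 0 0 0 0 255;15 0 0 0 0 0 255;12 0 0 0 0 0 255;10 0 0 0 0 0 255;8 0 0 0 0 0 255;6 0 0 0 0 0 255")

```text
time: 6.32
position: [0.5785, 0.2779, 0.184]
tool_rot: [3.14, 0.101, -0.001]
ft_force: [-0.3, 0.4, 1.3]
grip_width: 0.006
grip_force: 0.0
```

>>> move_arm(increments="4 0 0 0 0 0 255;2 0 0 0 0 0 255;0 0 0 0 0 0 255;0 0 0 0 0 0 255;0 0 0 0 0 0 255;0 0 0 0 0 0 255;0 0 0 0 0 0 255;0 0 0 0 0 0 255")

```text
time: 6.98
position: [0.5838, 0.2782, 0.1847]
tool_rot: [3.14, 0.101, 0.0]
ft_force: [-0.4, 0.2, -0.5]
grip_width: 0.004
grip_force: 0.0
```

```bash
python3 - <<'E'
from h import *
for i in range(6):
    im,X,Y,Z=lid();h=np.arctan2(Z-.055,.07-X);k=(h>1.2)&(X>.03)
    s=ctrl.get_state();print(s["time"],s["position"].round(4),s["ft_force"],len(X),np.percentile(h[k],[25,50,75]).round(3))
E
```

```text
7.0333 [0.5839 0.2782 0.1847] [-0.09168124 -0.05756842 -0.93592414] 382 [1.538 1.546 1.561]
7.0833 [0.5839 0.2782 0.1847] [-0.21765401  0.18085991  0.62008937] 382 [1.538 1.547 1.562]
7.1333 [0.5839 0.2782 0.1847] [-0.68545821  0.14775769  0.25655851] 385 [1.538 1.548 1.563]
7.1833 [0.5839 0.2782 0.1846] [0.02270232 0.56952358 0.25160649] 384 [1.538 1.548 1.563]
7.2333 [0.5839 0.2782 0.1846] [-0.41307028 -0.42085168 -0.09258868] 383 [1.539 1.547 1.562]
7.2833 [0.5839 0.2782 0.1846] [ 0.47017918 -0.63474318  0.25638819] 384 [1.538 1.548 1.563]
```

>>> move_arm(increments="0 0 0 0 0 0 255;0 0 0 0 0 0 255;0 0 0 0 0 0 255;0 0 0 0 0 0 255;0 0 0 0 0 0 255;0 0 0 0 0 0 255;0 0 0 0 0 0 255;0 0 0 0 0 0 255")

```text
time: 7.95
position: [0.5839, 0.2782, 0.1846]
tool_rot: [3.14, 0.101, -0.0]
ft_force: [0.0, -0.1, 0.0]
grip_width: 0.005
grip_force: 0.0
```

>>> move_arm(increments="-1 0 0 0 0 0 255;-1 0 0 0 0 0 255;-1 0 0 0 0 0 255;-1 0 0 0 0 0 255;-1 0 0 0 0 0 255;-1 0 0 0 0 0 255;-1 0 0 0 0 0 255;-1 0 0 0 0 0 255")

```text
time: 8.62
position: [0.5758, 0.2782, 0.1846]
tool_rot: [3.14, 0.101, 0.0]
ft_force: [0.2, 0.2, -0.3]
grip_width: 0.009
grip_force: 0.0
```

>>> move_arm(increments="0 0 0 0 0 0 255;0 0 0 0 0 0 255;0 0 0 0 0 0 255;0 0 0 0 0 0 255;0 0 0 0 0 0 255;0 0 0 0 0 0 255;0 0 0 0 0 0 255;0 0 0 0 0 0 255")

```text
time: 9.28
position: [0.5759, 0.2782, 0.1846]
tool_rot: [3.14, 0.101, -0.0]
ft_force: [0.9, 0.4, -0.2]
grip_width: 0.004
grip_force: 0.0
```

>>> move_arm(increments="-1 0 0 0 0 0 255;-1 0 0 0 0 0 255;-1 0 0 0 0 0 255;-1 0 0 0 0 0 255;-1 0 0 0 0 0 255;-1 0 0 0 0 0 255;-1 0 0 0 0 0 255;-1 0 0 0 0 0 255")

```text
time: 9.95
position: [0.5678, 0.2782, 0.1846]
tool_rot: [3.14, 0.101, -0.0]
ft_force: [0.2, 0.2, 0.4]
grip_width: 0.004
grip_force: 0.0
```

```bash
python3 - <<'E'
from h import *
for i in range(10):
    im,X,Y,Z=lid();h=np.arctan2(Z-.055,.07-X);k=(h>1.2)&(X>.03)
    s=ctrl.get_state();print(s["time"],s["position"].round(4),s["ft_force"][0].round(1),len(X),np.percentile(h[k],[25,50,75]).round(3))
E
```

```text
10.0 [0.5676 0.2783 0.1846] -0.7 344 [1.491 1.498 1.513]
10.05 [0.5677 0.2783 0.1846] -0.1 342 [1.493 1.5   1.515]
10.1 [0.5679 0.2782 0.1846] -0.3 346 [1.494 1.501 1.515]
10.15 [0.568  0.2782 0.1846] -0.6 343 [1.495 1.501 1.515]
10.2 [0.568  0.2782 0.1846] -0.2 340 [1.495 1.501 1.515]
10.25 [0.568  0.2782 0.1846] 0.7 344 [1.494 1.501 1.514]
10.3 [0.568  0.2782 0.1846] -0.4 345 [1.493 1.5   1.514]
10.35 [0.568  0.2782 0.1846] 1.1 345 [1.491 1.499 1.514]
10.4 [0.568  0.2782 0.1846] -0.2 347 [1.49  1.497 1.512]
10.45 [0.5679 0.2782 0.1845] -0.4 346 [1.489 1.497 1.513]
```

>>> move_arm(increments="-5 0 0 0 0 0 255;-15 0 5 0 0 0 255;-25 0 8 0 0 0 200;-20 -20 8 0 0 0 0;0 -38 5 0 0 0 0;0 -40 0 0 0 0 0;0 -40 0 0 0 0 0;0 -40 0 0 0 0 0")

```text
time: 11.12
position: [0.5022, 0.0988, 0.2109]
tool_rot: [3.139, 0.102, 0.002]
ft_force: [1.3, -0.2, 0.5]
grip_width: 0.377
grip_force: 0.0
```

>>> move_arm(increments="5 -38 0 0 0 0 0;8 -35 0 0 0 1 0;2 -25 0 0 0 0 0;0 -7 0 0 0 0 0;0 0 0 0 0 0 0;0 0 0 0 0 0 0;0 0 0 0 0 0 0;0 0 0 0 0 0 0")

```text
time: 11.78
position: [0.5178, -0.0024, 0.2107]
tool_rot: [-3.138, -0.134, -0.0]
ft_force: [-0.5, 1.0, -0.1]
grip_width: 0.957
grip_force: 0.0
```

```bash
cat >> h.py <<'E'
def scoop(im=None):
    im=im or ctrl.get_image("side");C=cloud(im)
    h=C[box(C,.40,.64,-.12,.10,.05,.12)]; print("handle",rect(h))
    h=C[box(C,.40,.64,-.12,.10,.015,.048)]; print("pan",rect(h)); return im
E
python3 - <<'E'
from h import *
im=scoop();print(ctrl.get_state()["position"].round(4),ctrl.get_state()["tool_rot"]);im=scoop(ctrl.get_image("top"));save(im,"t2.png")
_,X,Y,Z=lid();h=np.arctan2(Z-.055,.07-X);k=(h>1.2)&(X>.03);print(np.percentile(h[k],[25,50,75]).round(3))
E
```

```text
handle (array([517.2,  -6.1]), array([65.1, 25.4]), 5.5)
pan (array([513.8,  -5.3]), array([ 75.8, 116.7]), 5.7)
[ 0.5178 -0.0027  0.2107] [-3.13854386e+00 -1.33699442e-01 -2.48047406e-04]
handle (array([0., 0.]), array([0., 0.]), 0.0)
pan (array([0., 0.]), array([0., 0.]), 0.0)
[1.496 1.503 1.517]
```

>>> move_arm(increments="1 -2 -20 0 0 0.5 0;0 -1 -25 0 0 0 0;0 0 -25 0 0 0 0;0 0 -25 0 0 0 0;0 0 -20 0 0 0 0;0 0 -15 0 0 0 0;0 0 -9 0 0 0 0;0 0 0 0 0 0 0")

```text
time: 12.6
position: [0.5174, -0.0073, 0.0697]
tool_rot: [-3.137, -0.143, 0.006]
ft_force: [-0.9, -1.0, -0.2]
grip_width: 1.0
grip_force: 0.0
```

>>> move_arm(increments="0 0 0 0 0 0 150;0 0 0 0 0 0 255;0 0 0 0 0 0 255;0 0 0 0 0 0 255;0 0 0 0 0 0 255;0 0 0 0 0 0 255;0 0 0 0 0 0 255;0 0 0 0 0 0 255", grip_force=45)

```text
time: 13.27
position: [0.519, -0.0078, 0.0717]
tool_rot: [3.138, 0.142, 0.0]
ft_force: [0.9, -1.5, -0.6]
grip_width: 0.48
grip_force: 0.0
```

>>> move_arm(increments="0 0 0 0 0 0 255;0 0 0 0 0 0 255;0 0 0 0 0 0 255;0 0 5 0 0 0 255;0 0 10 0 0 0 255;0 0 15 0 0 0 255;0 0 20 0 0 0 255;0 0 20 0 0 0 255")

```text
time: 13.93
position: [0.5187, -0.0077, 0.1428]
tool_rot: [-3.138, -0.143, 0.001]
ft_force: [0.4, 0.1, -0.5]
grip_width: 0.275
grip_force: 45.0
```

```bash
python3 - <<'E'
from h import *
im=ctrl.get_image("side");save(im,"s3.png");s=ctrl.get_state();print(s["position"].round(4),s["tool_rot"],s["ft_force"])
C=cloud(im);f=im["frame"].astype(int)
m=box(C,.46,.60,-.08,.07,.03,.14);
P=C[m];k=f[m].min(-1)>100;print(P[k].min(0),P[k].max(0));print(rect(P[k]))
low=P[k]; A=np.c_[low[:,:2],np.ones(len(low))]
fl=low[low[:,2]<np.percentile(low[:,2],50)];c,_,_,_=np.linalg.lstsq(np.c_[fl[:,:2],np.ones(len(fl))],fl[:,2],rcond=None);print("plane",c)
E
```

```text
[ 0.5216 -0.0076  0.1472] [3.13690479 0.14257812 0.01034505] [1.89463932 0.24762506 1.61388723]
[ 0.47844749 -0.06859288  0.07409445] [0.58268771 0.04674321 0.12375069]
(array([530.5,  -7.9]), array([ 96.5, 116.6]), 4.6)
plane [-0.00280529 -0.00022238  0.07857245]
```

View pics/s3.png

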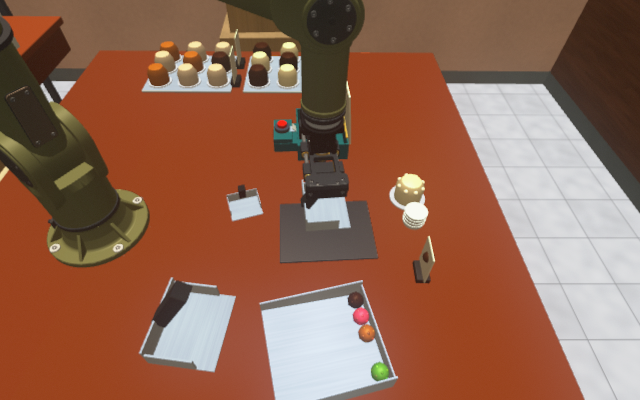

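The scoop is held level in the gripper at (325,200), above the mat.

>>> move_arm(increments="0 -20 15 0 0 0 255;0 -30 5 0 0 4 255;0 -38 0 0 0 4.2 255;-2 -40 0 -0.9 3.6 0 255;-2 -40 0 -0.9 3.6 0 255;-2 -38 0 0 0 0 255;-2 -30 0 0 0 0 255;-2 -15 0 0 0 0 255")

```text
time: 14.65
position: [0.5079, -0.2643, 0.1616]
tool_rot: [3.097, 0.354, -0.201]
ft_force: [-0.2, 0.0, -1.1]
grip_width: 0.274
grip_force: 45.0
```

>>> move_arm(increments="0 0 -10 0 0 0 255;0 0 -10 0 0 0 255;0 0 -10 0 0 0 255;0 0 -10 0 0 0 255;0 0 0 0 0 0 255;0 0 0 0 0 0 255;0 0 0 0 0 0 255;0 0 0 0 0 0 255")

```text
time: 15.32
position: [0.5095, -0.2585, 0.1222]
tool_rot: [3.097, 0.365, -0.199]
ft_force: [-0.1, 0.1, -1.0]
grip_width: 0.271
grip_force: 45.0
```

```bash
cat >> h.py <<'E'
ut=np.array([np.cos(np.radians(13.4)),np.sin(np.radians(13.4))]);vt=np.array([-ut[1],ut[0]]);ot=np.array([.5215,-.2862])
def totray(p): d=np.asarray(p)[...,:2]-ot; return np.stack([d@ut,d@vt,np.asarray(p)[...,2]],-1).round(4)
def st():
    s=ctrl.get_state();r=R.from_rotvec(s["tool_rot"]);M=r.as_matrix()
    sx=M[:,0] # scoop x = tool x
    print("t",s["time"],"tcp",s["position"].round(4),"tray",totray(s["position"]),"yaw",np.degrees(np.arctan2(sx[1],sx[0])).round(1),"pitch dn",np.degrees(-np.arcsin(sx[2])).round(1),"roll",np.degrees(np.arcsin(M[2,1])).round(1),"F",s["ft_force"].round(1))
E
python3 - <<'E'
from h import *
st();im=ctrl.get_image("side");save(im,"s4.png")
for t in ctrl.find_in("truffle1",im): print(totray(t["centre"]),t["score"])
cv2.imwrite("pics/s4z.png",cv2.resize(im["frame"][220:400,230:450],None,fx=3,fy=3,interpolation=2)[:,:,::-1])
E
```

```text
t 15.3167 tcp [ 0.5095 -0.2585  0.1222] tray [-0.0053  0.0297  0.1222] yaw 13.4 pitch dn 7.4 roll 0.1 F [-0.1  0.1 -1. ]
[ 0.0896 -0.0127  0.03  ] 0.71
[0.0899 0.0627 0.0318] 0.64
[ 0.0846 -0.0687  0.0346] 0.5
```

View pics/s4z.png

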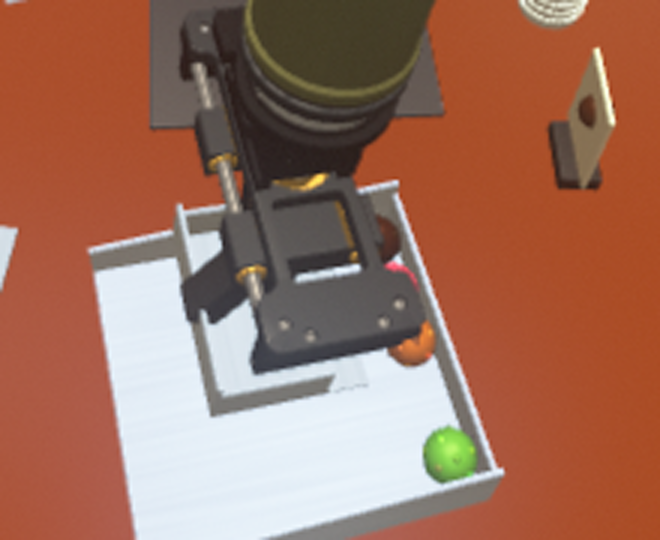

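The scoop hovers over the tray, with three truffles ahead of it and green at (450,453) in the crop, clear of it.

>>> move_arm(increments="0 0 -12 0 0 0 255;0 0 -12 0 0 0 255;0 0 -8 0 0 0 255;0 0 -2 0 0 0 255;0 0 -1 0 0 0 255;0 0 0 0 0 0 255;0 0 0 0 0 0 255;0 0 0 0 0 0 255")

```text
time: 16.08
position: [0.5093, -0.2589, 0.087]
tool_rot: [3.097, 0.363, -0.199]
ft_force: [-1.3, 0.0, 0.1]
grip_width: 0.274
grip_force: 45.0
```

>>> move_arm(increments="0 0 -1 0 0 0 255;0 0 -0.5 0 0 0 255;0 0 -0.5 0 0 0 255;0 0 0 0 0 0 255;0 0 0 0 0 0 255;0 0 0 0 0 0 255;0 0 0 0 0 0 255;0 0 0 0 0 0 255")

```text
time: 16.75
position: [0.509, -0.2589, 0.0847]
tool_rot: [3.097, 0.363, -0.2]
ft_force: [0.4, 0.6, 0.7]
grip_width: 0.273
grip_force: 45.0
```

>>> move_arm(increments="0 0 -1 0 0 0 255;0 0 0 0 0 0 255;0 0 -1 0 0 0 255;0 0 0 0 0 0 255;0 0 0 0 0 0 255;0 0 0 0 0 0 255;0 0 0 0 0 0 255;0 0 0 0 0 0 255")

```text
time: 17.42
position: [0.5093, -0.2591, 0.0845]
tool_rot: [3.096, 0.363, -0.2]
ft_force: [-3.7, 0.9, 11.2]
grip_width: 0.276
grip_force: 45.0
```

```bash
python3 -c "
from h import *
st()"
```

```text
t 17.4167 tcp [ 0.5093 -0.2591  0.0845] tray [-0.0056  0.0292  0.0845] yaw 13.4 pitch dn 7.4 roll 0.2 F [-3.7  0.9 11.2]
```

>>> move_arm(increments="0 0 1 0 0 0 255;3.5 0.8 -0.4 0 0 0 255;3.5 0.8 -0.4 0 0 0 255;3.5 0.8 -0.4 0 0 0 255;3.5 0.8 -0.4 0 0 0 255;3.5 0.8 -0.4 0 0 0 255;3.5 0.8 -0.4 0 0 0 255;3.5 0.8 -0.3 0 0 0 255")

```text
time: 18.08
position: [0.5337, -0.2543, 0.082]
tool_rot: [3.096, 0.362, -0.201]
ft_force: [-2.0, -1.5, 6.7]
grip_width: 0.27
grip_force: 45.0
```

>>> move_arm(increments="3 0.7 -0.3 0 0 0 255;3 0.7 -0.3 0 0 0 255;3 0.7 -0.3 0 0 0 255;3 0.7 -0.3 0 0 0 255;3 0.7 -0.3 0 0 0 255;0 0 0 0 0 0 255;0 0 0 0 0 0 255;0 0 0 0 0 0 255")

```text
time: 18.75
position: [0.5489, -0.2507, 0.0803]
tool_rot: [3.096, 0.362, -0.199]
ft_force: [-1.3, -1.4, 5.2]
grip_width: 0.27
grip_force: 45.0
```

```bash
python3 - <<'E'
from h import *
st();im=ctrl.get_image("side")
for t in ctrl.find_in("truffle1",im): print(totray(t["centre"]),t["score"])
cv2.imwrite("pics/s5z.png",cv2.resize(im["frame"][220:400,230:450],None,fx=3,fy=3,interpolation=2)[:,:,::-1])
E
```

```text
t 18.75 tcp [ 0.5489 -0.2507  0.0803] tray [0.0349 0.0281 0.0803] yaw 13.3 pitch dn 7.4 roll 0.2 F [-1.3 -1.4  5.2]
[ 0.0818 -0.0712  0.0352] 0.77
```

View pics/s5z.png

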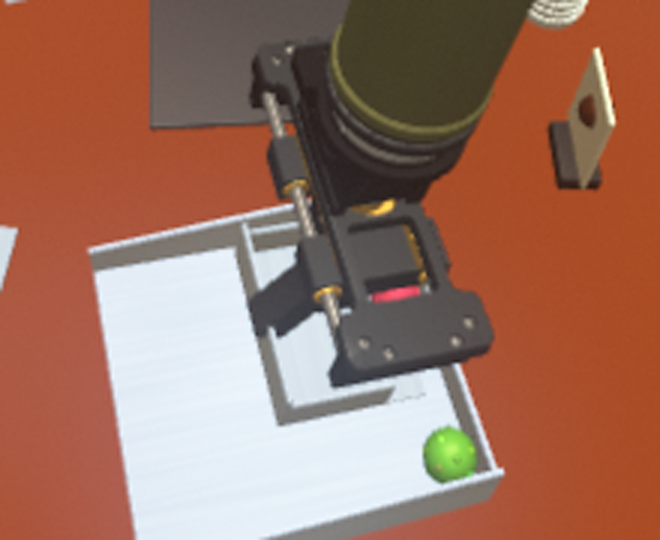

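Caramel is now hidden under the gripper, pink shows at (395,293), and green is still at (450,453). The lip needs about 13 mm more.

>>> move_arm(increments="3 0.7 -0.3 0 0 0 255;3 0.7 -0.3 0 0 0 255;2 0.5 -0.2 0 0 0 255;2 0.5 -0.2 0 0 0 255;2 0.5 -0.2 0 0 0 255;1 0.2 -0.1 0 0 0 255;0 0 0 0 0 0 255;0 0 0 0 0 0 255")

```text
time: 19.52
position: [0.5616, -0.2476, 0.079]
tool_rot: [3.096, 0.362, -0.2]
ft_force: [-2.8, -1.6, 5.6]
grip_width: 0.27
grip_force: 45.0
```

```bash
python3 -c "
from h import *
st()"
```

```text
t 19.5167 tcp [ 0.5616 -0.2476  0.079 ] tray [0.048  0.0283 0.079 ] yaw 13.3 pitch dn 7.4 roll 0.2 F [-2.8 -1.6  5.6]
```

>>> move_arm(increments="0 0 2 0 0 0 255;-2.2 -0.5 1.5 0.43 -1.8 0 255;-2.2 -0.5 1.5 0.43 -1.8 0 255;-2.2 -0.5 1.5 0.43 -1.8 0 255;-2.2 -0.5 1.5 0.43 -1.8 0 255;-1.6 -0.4 1.1 0.35 -1.5 0 255;-1.6 -0.4 1.1 0.35 -1.5 0 255;-1.6 -0.4 1.1 0.35 -1.5 0 255")

```text
time: 20.18
position: [0.5473, -0.2494, 0.0887]
tool_rot: [-3.109, -0.365, -0.126]
ft_force: [-0.2, 0.2, -1.6]
grip_width: 0.271
grip_force: 45.0
```

>>> move_arm(increments="-1.6 -0.4 1.2 0.35 -1.5 0 255;-1.6 -0.4 1.2 0.35 -1.5 0 255;-1.6 -0.4 1.2 0.35 -1.5 0 255;-1.6 -0.4 1.2 0.35 -1.5 0 255;-1.6 -0.4 1.2 0.35 -1.5 0 255;0 0 0 0 0 0 255;0 0 0 0 0 0 255;0 0 0 0 0 0 255")

```text
time: 20.85
position: [0.54, -0.2514, 0.0952]
tool_rot: [-3.08, -0.362, -0.331]
ft_force: [-0.1, -0.2, -1.3]
grip_width: 0.275
grip_force: 45.0
```

```bash
python3 - <<'E'
from h import *
st();im=ctrl.get_image("side");b=ctrl.get_image("top")
for n in(im,b):
  for t in ctrl.find_in("truffle1",n): print(totray(t["centre"]),t["score"])
a=cv2.resize(im["frame"][200:400,220:450],None,fx=2,fy=2,interpolation=2);c=cv2.resize(b["frame"][140:260,370:490],(400,400),interpolation=2)
cv2.imwrite("pics/s6.png",np.hstack([a,c[:400]])[:,:800,::-1])
E
```

```text
t 20.85 tcp [ 0.54   -0.2514  0.0952] tray [0.026  0.0295 0.0952] yaw 13.4 pitch dn -12.3 roll 0.1 F [-0.1 -0.2 -1.3]
[ 0.0832 -0.0715  0.0357] 0.69
[0.2068 0.5585 0.1417] 0.58
[-0.0337 -0.0209  0.0158] 0.54
[ 0.0879 -0.0669  0.0337] 0.57
```

View pics/s6.png

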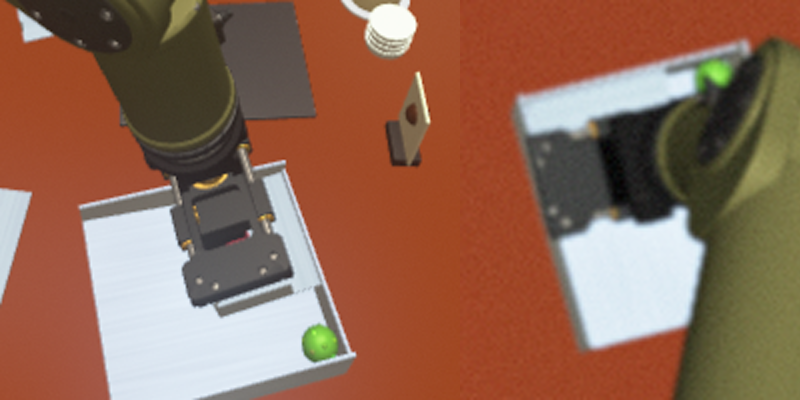

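The three truffles have left the far wall and pink shows inside the scoop at (235,240). Green remains at (320,342).

>>> move_arm(increments="0 0 4 0.35 -1.5 0 255;0 0 8 0.35 -1.5 0 255;0 0 14 0.35 -1.5 0 255;0 0 18 0.35 -1.5 0 255;0 0 20 0 0 0 255;0 0 18 0 0 0 255;0 0 12 0 0 0 255;0 0 6 0 0 0 255")

```text
time: 21.72
position: [0.5409, -0.2521, 0.1975]
tool_rot: [-3.048, -0.359, -0.499]
ft_force: [0.0, 0.2, -1.2]
grip_width: 0.271
grip_force: 45.0
```

>>> move_arm(increments="0 4 0 0 0 0 255;-1 8 0 0 0 0 255;-2 14 0 0 0 0 255;-4 20 0 0 0 -1 255;-5 26 0 0 0 -1 255;-6 30 0 0 0 -1 255;-7 32 0 0 0 -1 255;-7 32 0 0 0 -1 255")

```text
time: 22.38
position: [0.5061, -0.0828, 0.1935]
tool_rot: [-3.072, -0.224, -0.495]
ft_force: [0.2, 1.4, -1.1]
grip_width: 0.273
grip_force: 45.0
```

>>> move_arm(increments="-7 32 0 0 0 -1 255;-7 32 0 0 0 -1 255;-7 32 0 0 0 -1 255;-7 32 0 0 0 -1 255;-7 32 0 0 0 -1 255;-7 32 0 0 0 0 255;-7 32 0 0 0 0 255;-7 32 0 0 0 0 255")

```text
time: 23.05
position: [0.4531, 0.1556, 0.1937]
tool_rot: [-3.092, -0.109, -0.497]
ft_force: [0.6, 0.5, -1.5]
grip_width: 0.27
grip_force: 45.0
```

>>> move_arm(increments="-7 32 0 0 0 0 255;-7 30 0 0 0 0 255;-6 26 0 0 0 0 255;-5 20 0 0 0 0 255;-4 14 0 0 0 0 255;-2 8 0 0 0 0 255;0 4 0 0 0 0 255;0 0 0 0 0 0 255")

```text
time: 23.72
position: [0.4232, 0.288, 0.1943]
tool_rot: [-3.092, -0.11, -0.498]
ft_force: [-0.4, 0.4, -1.5]
grip_width: 0.273
grip_force: 45.0
```

```bash
python3 - <<'E'
from h import *
st();im=ctrl.get_image("side");b=ctrl.get_image("top")
for n in(im,b):
  for t in ctrl.find_in("truffle1",n): print(np.round(t["centre"],3),t["score"])
a=im["frame"][40:400,180:460];c=cv2.resize(b["frame"][130:310,130:380],(500,360),interpolation=2)
cv2.imwrite("pics/s7.png",np.hstack([a,c])[:,:800,::-1])
E
```

```text
t 23.7167 tcp [0.4232 0.288  0.1943] tray [0.0374 0.5813 0.1943] yaw 4.1 pitch dn -18.3 roll 0.2 F [-0.4  0.4 -1.5]
[ 0.617 -0.336  0.032] 0.68
[0.428 0.254 0.151] 0.61
[0.439 0.282 0.16 ] 0.6
[ 0.536 -0.021  0.009] 0.22
[ 0.615 -0.33   0.031] 0.52
[0.421 0.262 0.155] 0.42
```

View pics/s7.png

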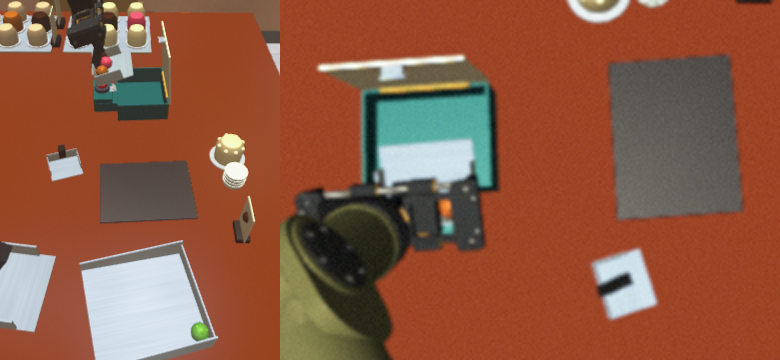

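>>> move_arm(increments="0 8 0 0 0 0 255;2.6 9 -5 -0.2 2.6 0 255;2.6 8 -6 -0.2 2.6 0 255;2.6 0 -6 -0.2 2.6 0 255;2.6 0 -6 -0.2 2.6 0 255;2.6 0 -6 -0.2 2.6 0 255;2.6 0 -6 -0.2 2.6 0 255;2.6 0 -6 -0.2 2.6 0 255")

```text
time: 24.58
position: [0.4439, 0.3109, 0.1537]
tool_rot: [3.134, 0.105, 0.001]
ft_force: [-0.8, -0.7, -1.5]
grip_width: 0.271
grip_force: 45.0
```

>>> move_arm(increments="2.6 0 -1 -0.1 2 0 255;2.6 0 -1 -0.1 2 0 255;2.6 0 -1 -0.1 2 0 255;2.6 0 -1 -0.1 2 0 255;2.6 0 0 -0.1 2 0 255;0 0 0 0 0 0 255;0 0 0 0 0 0 255;0 0 0 0 0 0 255")

```text
time: 25.25
position: [0.4558, 0.3118, 0.1502]
tool_rot: [3.12, 0.109, -0.269]
ft_force: [-0.5, 1.0, -0.1]
grip_width: 0.271
grip_force: 45.0
```

>>> move_arm(increments="0 0 0 0 0 0 255;0 0 0 0 0 0 255;0 0 0 0 0 0 255;3.5 0 1.3 -0.2 2.5 0 255;3.5 0 1.3 -0.2 2.5 0 255;3.5 0 1.3 -0.2 2.5 0 255;3.5 0 1.3 -0.2 2.5 0 255;0 0 0 0 0 0 255")

```text
time: 25.92
position: [0.4722, 0.3111, 0.1546]
tool_rot: [3.077, 0.102, -0.541]
ft_force: [0.3, -0.8, -1.6]
grip_width: 0.274
grip_force: 45.0
```

>>> move_arm(increments="3.5 0 1.3 -0.2 2.5 0 255;3.5 0 1.3 -0.2 2.5 0 255;3.5 0 1.3 -0.2 2.5 0 255;3.5 0 1.3 -0.2 2.5 0 255;0 0 0 0 0 0 255;0 0 0 0 0 0 255;0 0 0 0 0 0 255;0 0 0 0 0 0 255")

```text
time: 26.58
position: [0.4832, 0.3124, 0.1615]
tool_rot: [3.011, 0.107, -0.802]
ft_force: [-0.1, -0.4, -0.2]
grip_width: 0.277
grip_force: 45.0
```

```bash
python3 - <<'E'
from h import *
st();im=ctrl.get_image("side");b=ctrl.get_image("top")
for n in(im,b):
  for t in ctrl.find_in("truffle1",n): print(np.round(t["centre"],3),t["score"])
a=cv2.resize(im["frame"][70:190,240:400],(480,360),interpolation=2);c=cv2.resize(b["frame"][140:260,150:250],(300,360),interpolation=2)
cv2.imwrite("pics/s8.png",np.hstack([a,c])[:,:800,::-1])
E
```

```text
t 26.5833 tcp [0.4832 0.3124 0.1615] tray [0.1015 0.5911 0.1615] yaw 4.0 pitch dn 29.8 roll 0.3 F [-0.1 -0.4 -0.2]
[ 0.617 -0.336  0.034] 0.72
[0.573 0.376 0.027] 0.67
[0.581 0.309 0.033] 0.58
[0.733 0.09  0.055] 0.73
[ 0.618 -0.331  0.032] 0.59
[0.416 0.307 0.069] 0.58
```

View pics/s8.png

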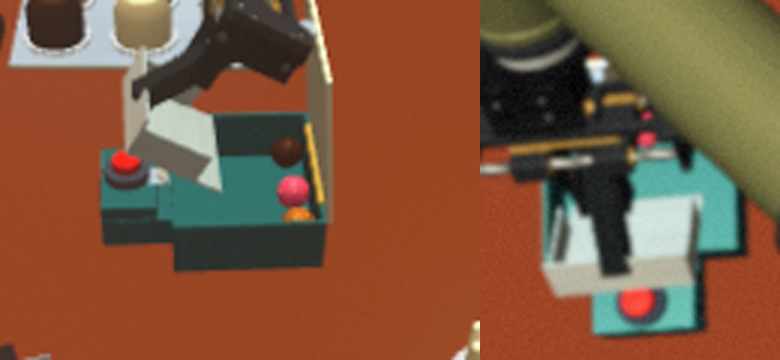

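Dark, pink and caramel are in the tin at (287,150), (293,190) and (298,213) in the crop, and the scoop is empty. Next is green.

>>> move_arm(increments="-3 0 8 0.2 -3.2 0 255;-3 0 8 0.2 -3.2 0 255;-3 0 8 0.2 -3.2 0 255;-3 0 8 0.2 -3.2 0 255;-3 0 5 0.2 -3.2 0 255;-3 -10 0 0.2 -3.2 0 255;-2 -20 0 0.2 -3.2 0 255;0 -30 0 0 0 0 255")

```text
time: 27.45
position: [0.4603, 0.2553, 0.1989]
tool_rot: [3.12, 0.12, -0.198]
ft_force: [0.2, 1.2, -0.7]
grip_width: 0.274
grip_force: 45.0
```

>>> move_arm(increments="0 -38 0 0 0 1.2 255;3 -38 0 0 0 1.2 255;3 -38 0 0 0 1.2 255;3 -38 0 0 0 1.2 255;3 -38 0 0 0 1.2 255;3 -38 0 0 0 1.2 255;3 -38 0 0 0 1.2 255;3 -38 0 0 0 1 255")

```text
time: 28.12
position: [0.4845, -0.0536, 0.1982]
tool_rot: [3.089, 0.362, -0.2]
ft_force: [0.9, 1.3, -1.3]
grip_width: 0.269
grip_force: 45.0
```

>>> move_arm(increments="5 -38 0 0 0 0 255;5 -38 0 0 0 0 255;5 -38 0 0 0 0 255;5 -38 0 0 0 0 255;5 -38 0 0 0 0 255;5 -38 0 0 0 0 255;5 -25 0 0 0 0 255;0 -10 0 0 0 0 255")

```text
time: 28.78
position: [0.519, -0.3203, 0.1972]
tool_rot: [3.091, 0.351, -0.202]
ft_force: [-1.1, -0.6, -1.3]
grip_width: 0.27
grip_force: 45.0
```

```bash
python3 -c "
from h import *
st()
for n in ('side','top'):
  im=ctrl.get_image(n)
  for t in ctrl.find_in('truffle1',im): print(totray(t['centre']),t['score'])"
```

```text
t 28.7833 tcp [ 0.519  -0.3203  0.1972] tray [-0.0103 -0.0326  0.1972] yaw 12.9 pitch dn 7.5 roll 0.6 F [-1.1 -0.6 -1.3]
[ 0.0834 -0.0698  0.0365] 0.59
[0.1816 0.5281 0.0315] 0.68
[0.2897 0.3162 0.0529] 0.62
[0.1932 0.5774 0.0261] 0.58
```

>>> move_arm(increments="3 4 -10 0 0 0.5 255;0 0 -20 0 0 0 255;0 0 -25 0 0 0 255;0 0 -25 0 0 0 255;0 0 -16 0 0 0 255;0 0 -9 0 0 0 255;0 0 0 0 0 0 255;0 0 0 0 0 0 255")

```text
time: 29.65
position: [0.5235, -0.3097, 0.093]
tool_rot: [3.088, 0.377, -0.2]
ft_force: [-0.3, -0.4, -0.5]
grip_width: 0.274
grip_force: 45.0
```

```bash
python3 -c "
from h import *
st()"
```

```text
t 29.65 tcp [ 0.5235 -0.3097  0.093 ] tray [-0.0035 -0.0233  0.093 ] yaw 13.9 pitch dn 7.5 roll 0.5 F [-0.3 -0.4 -0.5]
```

>>> move_arm(increments="-0.7 -6 0 0.4 0.1 -0.5 255;0 0 0 0 0 0 255;0 0 -3 0 0 0 255;0 0 -3 0 0 0 255;0 0 -2 0 0 0 255;0 0 -1 0 0 0 255;0 0 -0.5 0 0 0 255;0 0 0 0 0 0 255")

```text
time: 30.32
position: [0.5226, -0.3172, 0.0847]
tool_rot: [3.097, 0.361, -0.202]
ft_force: [-2.0, -0.2, 6.5]
grip_width: 0.271
grip_force: 45.0
```

```bash
python3 -c "
from h import *
st()"
```

```text
t 30.3167 tcp [ 0.5226 -0.3172  0.0847] tray [-0.0061 -0.0304  0.0847] yaw 13.3 pitch dn 7.5 roll 0.1 F [-2.  -0.2  6.5]
```

>>> move_arm(increments="3 1.8 -0.3 0 0 0 255;3.5 1.8 -0.4 0 0 0 255;3.5 0.8 -0.4 0 0 0 255;3.5 0.8 -0.4 0 0 0 255;3.5 0.8 -0.4 0 0 0 255;3.5 0.8 -0.4 0 0 0 255;3.5 0.8 -0.4 0 0 0 255;3.5 0.8 -0.4 0 0 0 255")

```text
time: 30.98
position: [0.55, -0.3098, 0.0818]
tool_rot: [3.095, 0.36, -0.202]
ft_force: [-1.1, 0.0, 7.6]
grip_width: 0.276
grip_force: 45.0
```

>>> move_arm(increments="3 0.7 -0.3 0 0 0 255;3 0.7 -0.3 0 0 0 255;3 0.7 -0.3 0 0 0 255;3 0.7 -0.3 0 0 0 255;3 0.7 -0.3 0 0 0 255;3 0.7 -0.3 0 0 0 255;2 0.5 -0.2 0 0 0 255;0 0 0 0 0 0 255")

```text
time: 31.65
position: [0.5704, -0.3047, 0.0796]
tool_rot: [3.096, 0.361, -0.201]
ft_force: [-1.3, -1.3, 4.6]
grip_width: 0.27
grip_force: 45.0
```

```bash
python3 -c "
from h import *
st()"
```

```text
t 31.65 tcp [ 0.5704 -0.3047  0.0796] tray [ 0.0432 -0.0294  0.0796] yaw 13.3 pitch dn 7.5 roll 0.2 F [-1.3 -1.3  4.6]
```

Lip at about 92; 5 mm more, then tilt back.

>>> move_arm(increments="2 0.5 -0.2 0 0 0 255;2 0.5 -0.2 0 0 0 255;1 0.2 -0.1 0 0 0 255;0 0 0 0 0 0 255;0 0 0 0 0 0 255;0 0 2 0 0 0 255;-2.2 -0.5 1.5 0.43 -1.8 0 255;-2.2 -0.5 1.5 0.43 -1.8 0 255")

```text
time: 32.32
position: [0.5708, -0.3026, 0.0821]
tool_rot: [3.111, 0.366, -0.101]
ft_force: [0.6, -0.3, -0.8]
grip_width: 0.276
grip_force: 45.0
```

>>> move_arm(increments="-2.2 -0.5 1.5 0.43 -1.8 0 255;-2.2 -0.5 1.5 0.43 -1.8 0 255;-1.6 -0.4 1.1 0.35 -1.5 0 255;-1.6 -0.4 1.1 0.35 -1.5 0 255;-1.6 -0.4 1.1 0.35 -1.5 0 255;-1.6 -0.4 1.2 0.35 -1.5 0 255;-1.6 -0.4 1.2 0.35 -1.5 0 255;-1.6 -0.4 1.2 0.35 -1.5 0 255")

```text
time: 32.98
position: [0.556, -0.3067, 0.0923]
tool_rot: [-3.093, -0.361, -0.249]
ft_force: [-0.4, 0.3, -0.5]
grip_width: 0.274
grip_force: 45.0
```

>>> move_arm(increments="-1.6 -0.4 1.2 0.35 -1.5 0 255;-1.6 -0.4 1.2 0.35 -1.5 0 255;0 0 0 0 0 0 255;0 0 0 0 0 0 255;0 0 3 0 0 0 255;0 0 6 0 0 0 255;0 0 10 0 0 0 255;0 0 5 0 0 0 255")

```text
time: 33.65
position: [0.5545, -0.3078, 0.1209]
tool_rot: [-3.081, -0.361, -0.333]
ft_force: [0.3, -0.1, -0.8]
grip_width: 0.272
grip_force: 45.0
```

```bash
python3 - <<'E'
from h import *
st();im=ctrl.get_image("side")
for t in ctrl.find_in("truffle1",im): print(totray(t["centre"]),t["score"])
a=cv2.resize(im["frame"][200:400,220:450],None,fx=2,fy=2,interpolation=2)
cv2.imwrite("pics/s9.png",a[:,:,::-1])
f=im["frame"].astype(int);C=cloud(im);m=(f[...,1]>f[...,0]+40)&(f[...,1]>f[...,2]+60)&box(C,.3,.8,-.5,0,0,.3);print(m.sum(),totray(C[m].mean(0)) if m.any() else 0)
E
```

```text
t 33.65 tcp [ 0.5545 -0.3078  0.1209] tray [ 0.0271 -0.0286  0.1209] yaw 13.4 pitch dn -12.3 roll 0.2 F [ 0.3 -0.1 -0.8]
[0.1952 0.5673 0.0317] 0.48
0 0
```

View pics/s9.png

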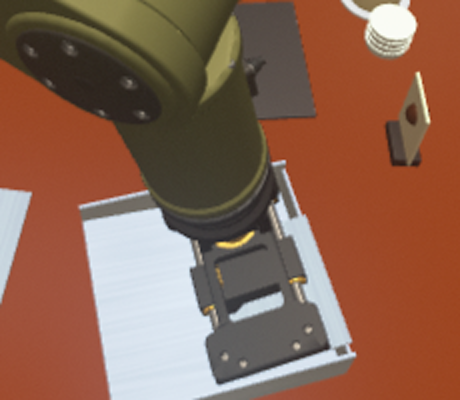

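The tray's far wall is clear; green is hidden under the gripper, presumably in the scoop. I'll carry on and check at the tin.

>>> move_arm(increments="0 0 4 0.35 -1.5 0 255;0 0 8 0.35 -1.5 0 255;0 0 14 0.35 -1.5 0 255;0 0 18 0.35 -1.5 0 255;0 0 18 0 0 0 255;0 4 11 0 0 0 255;-1 8 5 0 0 0 255;-3 16 0 0 0 0 255")

```text
time: 34.42
position: [0.55, -0.281, 0.1984]
tool_rot: [-3.048, -0.353, -0.497]
ft_force: [-1.2, -0.2, -1.3]
grip_width: 0.276
grip_force: 45.0
```

>>> move_arm(increments="-4 24 0 0 0 -1 255;-6 30 0 0 0 -1 255;-7 32 0 0 0 -1 255;-7 32 0 0 0 -1 255;-7 32 0 0 0 -1 255;-7 32 0 0 0 -1 255;-7 32 0 0 0 -1 255;-7 32 0 0 0 -1 255")

```text
time: 35.08
position: [0.4974, -0.0389, 0.1962]
tool_rot: [-3.088, -0.148, -0.497]
ft_force: [1.9, 1.9, 0.5]
grip_width: 0.273
grip_force: 45.0
```

>>> move_arm(increments="-7 32 0 0 0 -1 255;-7 32 0 0 0 -1 255;-7 32 0 0 0 0 255;-7 32 0 0 0 0 255;-7 32 0 0 0 0 255;-7 32 0 0 0 0 255;-7 32 0 0 0 0 255;-7 32 0 0 0 0 255")

```text
time: 35.75
position: [0.4466, 0.1926, 0.1963]
tool_rot: [-3.091, -0.115, -0.496]
ft_force: [0.5, -0.3, -1.6]
grip_width: 0.274
grip_force: 45.0
```

>>> move_arm(increments="-5 30 0 0 0 0 255;-5 26 0 0 0 0 255;-4 20 0 0 0 0 255;-2 14 0 0 0 0 255;0 8 0 0 0 0 255;0 4 0 0 0 0 255;0 0 0 0 0 0 255;0 0 0 0 0 0 255")

```text
time: 36.42
position: [0.4322, 0.2914, 0.1965]
tool_rot: [-3.093, -0.111, -0.496]
ft_force: [0.5, -0.8, -1.4]
grip_width: 0.271
grip_force: 45.0
```

```bash
python3 - <<'E'
from h import *
st()
for n in("side","top"):
  im=ctrl.get_image(n);f=im["frame"].astype(int);C=cloud(im);m=(f[...,1]>f[...,0]+25)&(f[...,1]>f[...,2]+50)&box(C,.3,.8,-.45,.5,0,.3);print(m.sum(),C[m].mean(0) if m.any() else 0)
_,X,Y,Z=lid();h=np.arctan2(Z-.055,.07-X);k=(h>1.2)&(X>.03);print(np.percentile(h[k],[25,50,75]).round(3))
E
```

```text
t 36.4167 tcp [0.4322 0.2914 0.1965] tray [0.047  0.5826 0.1965] yaw 4.1 pitch dn -18.2 roll 0.2 F [ 0.5 -0.8 -1.4]
75 [0.43285672 0.2574551  0.15569075]
51 [0.42768378 0.26449748 0.17327925]
[1.493 1.5   1.512]
```

>>> move_arm(increments="-5 8 0 0 0 0 255;-1 8 -5 -0.2 2.6 0 255;2 6 -7 -0.2 2.6 0 255;2.6 0 -7 -0.2 2.6 0 255;2.6 0 -6 -0.2 2.6 0 255;2.6 0 -6 -0.2 2.6 0 255;2.6 0 -6 -0.2 2.6 0 255;2.6 0 -6 -0.2 2.6 0 255")

```text
time: 37.23
position: [0.4421, 0.314, 0.1539]
tool_rot: [3.135, 0.112, -0.002]
ft_force: [-0.6, 1.4, -1.0]
grip_width: 0.27
grip_force: 45.0
```

>>> move_arm(increments="2.6 0 -1 -0.1 2 0 255;2.6 0 -1 -0.1 2 0 255;2.6 0 -1 -0.1 2 0 255;2.6 0 -1 -0.1 2 0 255;2.6 0 0 -0.1 2 0 255;0 0 0 0 0 0 255;0 0 0 0 0 0 255;0 0 0 0 0 0 255")

```text
time: 37.9
position: [0.4542, 0.3142, 0.1502]
tool_rot: [3.121, 0.114, -0.271]
ft_force: [-0.2, 0.2, -0.8]
grip_width: 0.275
grip_force: 45.0
```

>>> move_arm(increments="0 0 0 0 0 0 255;0 0 0 0 0 0 255;0 0 0 0 0 0 255;3.5 0 1.3 -0.2 2.5 0 255;3.5 0 1.3 -0.2 2.5 0 255;3.5 0 1.3 -0.2 2.5 0 255;3.5 0 1.3 -0.2 2.5 0 255;0 0 0 0 0 0 255")

```text
time: 38.57
position: [0.4709, 0.3128, 0.1543]
tool_rot: [3.078, 0.106, -0.544]
ft_force: [-0.1, -0.7, 0.1]
grip_width: 0.273
grip_force: 45.0
```

>>> move_arm(increments="3.5 0 1.3 -0.2 2.5 0 255;3.5 0 1.3 -0.2 2.5 0 255;3.5 0 1.3 -0.2 2.5 0 255;3.5 0 1.3 -0.2 2.5 0 255;0 0 0 0 0 0 255;0 0 0 0 0 0 255;0 0 0 0 0 0 255;0 0 0 0 0 0 255")

```text
time: 39.23
position: [0.4819, 0.3142, 0.1612]
tool_rot: [3.012, 0.111, -0.805]
ft_force: [-0.1, 0.5, -0.8]
grip_width: 0.274
grip_force: 45.0
```

```bash
python3 - <<'E'
from h import *
st();im=ctrl.get_image("side");b=ctrl.get_image("top")
for t in ctrl.find_in("truffle1",im): print(np.round(t["centre"],3),t["score"])
a=cv2.resize(im["frame"][70:190,240:400],(480,360),interpolation=2);c=cv2.resize(b["frame"][140:260,150:250],(300,360),interpolation=2)
cv2.imwrite("pics/s10.png",np.hstack([a,c])[:,:800,::-1])
E
```

```text
t 39.2333 tcp [0.4819 0.3142 0.1612] tray [0.1006 0.5932 0.1612] yaw 4.2 pitch dn 29.9 roll 0.2 F [-0.1  0.5 -0.8]
[0.574 0.374 0.029] 0.58
[0.578 0.316 0.032] 0.4
[0.559 0.293 0.03 ] 0.38
```

View pics/s10.png

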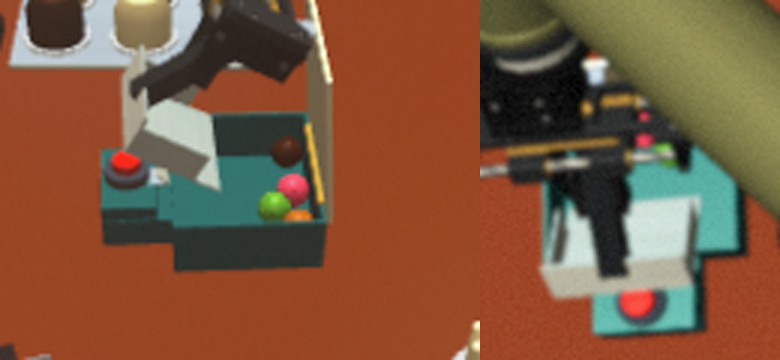

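All four truffles are in the tin (green at (275,206)). Now returning the scoop to its mat.

>>> move_arm(increments="-3 0 8 0.25 -3.3 0 255;-3 0 8 0.25 -3.3 0 255;-3 0 8 0.25 -3.3 0 255;-3 0 8 0.25 -3.3 0 255;-3 0 4 0.25 -3.3 0 255;-3 -10 0 0.25 -3.3 0 255;-2 -20 0 0.25 -3.3 0 255;0 -30 0 0.25 -3.3 0 255")

```text
time: 40.05
position: [0.4609, 0.2563, 0.1968]
tool_rot: [3.135, 0.122, -0.093]
ft_force: [-0.3, 0.2, -0.8]
grip_width: 0.273
grip_force: 45.0
```

>>> move_arm(increments="5 -35 0 0.25 -3.3 0 255;8 -38 0 0 0 0 255;8 -38 0 0 0 0 255;8 -38 0 0 0 0 255;8 -38 0 0 0 0 255;8 -30 0 0 0 0 255;6 -20 0 0 0 0 255;3 -10 0 0 0 0 255")

```text
time: 40.72
position: [0.5167, 0.0029, 0.1965]
tool_rot: [3.136, 0.105, -0.007]
ft_force: [0.6, -0.5, -0.2]
grip_width: 0.269
grip_force: 45.0
```

>>> move_arm(increments="0 0 -10 0 0 0 255;0 0 -15 0 0 0 255;0 0 -20 0 0 0 255;0 0 -20 0 0 0 255;0 0 -15 0 0 0 255;0 0 -10 0 0 0 255;0 0 -5 0 0 0 255;0 0 0 0 0 0 255")

```text
time: 41.38
position: [0.5157, 0.0083, 0.1005]
tool_rot: [3.138, 0.117, -0.01]
ft_force: [0.4, -0.0, -1.1]
grip_width: 0.273
grip_force: 45.0
```

```bash
python3 -c "
from h import *
st()"
```

```text
t 41.3833 tcp [0.5157 0.0083 0.1005] tray [0.0626 0.2879 0.1005] yaw 4.3 pitch dn 0.4 roll 0.0 F [ 0.4 -0.  -1.1]
```

>>> move_arm(increments="3 -12 -8 0 -0.4 0 255;2 -8 -8 0 0 0 255;0 0 -6 0 0 0 255;0 0 -4 0 0 0 255;0 0 -2 0 0 0 255;0 0 0 0 0 0 255;0 0 0 0 0 0 255;0 0 0 0 0 0 255")

```text
time: 42.05
position: [0.522, -0.0129, 0.0738]
tool_rot: [3.137, 0.114, 0.005]
ft_force: [0.2, 0.4, -0.9]
grip_width: 0.272
grip_force: 45.0
```

>>> move_arm(increments="0 0 -0.7 0 0 0 255;0 0 0 0 0 0 255;0 0 0 0 0 0 255;0 0 0 0 0 0 255;0 0 0 0 0 0 255;0 0 0 0 0 0 255;0 0 0 0 0 0 255;0 0 0 0 0 0 255")

```text
time: 42.72
position: [0.5217, -0.0132, 0.0728]
tool_rot: [3.137, 0.113, 0.004]
ft_force: [-0.5, -0.8, -1.5]
grip_width: 0.276
grip_force: 45.0
```

```bash
python3 -c "
from h import *
st()"
```

```text
t 42.7167 tcp [ 0.5217 -0.0132  0.0728] tray [0.0634 0.2655 0.0728] yaw 4.1 pitch dn -0.1 roll 0.1 F [-0.5 -0.8 -1.5]
```

>>> move_arm(increments="0 0 -0.7 0 0 0 255;0 0 -0.7 0 0 0 255;0 0 0 0 0 0 255;0 0 0 0 0 0 255;0 0 0 0 0 0 255;0 0 0 0 0 0 255;0 0 0 0 0 0 255;0 0 0 0 0 0 255")

```text
time: 43.38
position: [0.522, -0.0133, 0.0717]
tool_rot: [3.137, 0.113, 0.005]
ft_force: [-0.8, -0.3, 4.5]
grip_width: 0.274
grip_force: 45.0
```

>>> move_arm(increments="0 0 0.7 0 0 0 200;0 0 0 0 0 0 100;0 0 0 0 0 0 0;0 0 0 0 0 0 0;0 0 0 0 0 0 0;0 0 0 0 0 0 0;0 0 0 0 0 0 0;0 0 0 0 0 0 0")

```text
time: 44.05
position: [0.5217, -0.0132, 0.0721]
tool_rot: [3.137, 0.113, 0.004]
ft_force: [-0.4, 0.1, 0.8]
grip_width: 0.717
grip_force: 0.0
```

>>> move_arm(increments="0 0 0 0 0 0 0;0 0 3 0 0 0 0;0 0 10 0 0 0 0;0 0 20 0 0 0 0;0 0 30 0 0 0 0;0 0 30 0 0 0 0;0 0 30 0 0 0 0;0 0 30 0 0 0 0")

```text
time: 44.72
position: [0.5216, -0.0128, 0.2275]
tool_rot: [3.137, 0.114, 0.006]
ft_force: [0.6, 0.2, -0.0]
grip_width: 0.999
grip_force: 0.0
```

```bash
python3 - <<'E'
from h import *
st();im=scoop();C=cloud(im);f=im["frame"].astype(int)
print("mat",rect(C[box(C,.38,.7,-.15,.12,-.01,.012)&(f.sum(-1)<200)&(abs(f[...,0]-f[...,2])<40)]))
P=C[box(C,.535,.57,-.06,.04,.003,.02)];print("floor z",P.mean(0),P[:,2].std())
_,X,Y,Z=lid();h=np.arctan2(Z-.055,.07-X);k=(h>1.2)&(X>.03);print(np.percentile(h[k],[25,50,75]).round(3))
E
```

```text
t 44.7167 tcp [ 0.5216 -0.0128  0.2275] tray [0.0635 0.2659 0.2275] yaw 4.2 pitch dn -0.2 roll 0.2 F [ 0.6  0.2 -0. ]
handle (array([490.4,   4. ]), array([65.3, 25.2]), 0.6)
pan (array([488.2,   5.5]), array([ 76.4, 117.6]), 2.5)
mat (array([533.6, -39.2]), array([ 35.4, 229.6]), 54.6)
floor z [ 0.55187159 -0.01217807  0.00571034] 0.001484576386655241
[1.495 1.501 1.514]
```

The scoop was knocked about 30 mm aside and now sits close to the mat's edge, so I'll regrasp it and re-centre it.

>>> move_arm(increments="-10 6 0 0 0 -1 0;-10 5 0 0 0 -1 0;-9 5 0 0 0 -0.5 0;0 0 -20 0 0 0 0;0 0 -20 0 0 0 0;0 0 -25 0 0 0 0;0 0 -15 0 0 0 0;0 0 0 0 0 0 0")

```text
time: 45.48
position: [0.4899, 0.0028, 0.142]
tool_rot: [3.14, 0.045, -0.005]
ft_force: [-0.8, -0.0, -0.9]
grip_width: 1.001
grip_force: 0.0
```

```bash
python3 - <<'E'
from h import *
st();im=scoop()
C=cloud(im);h=C[box(C,.40,.60,-.08,.08,.045,.075)];print(rect(h))
E
```

```text
t 45.4833 tcp [0.4899 0.0028 0.142 ] tray [0.0363 0.2885 0.142 ] yaw 1.6 pitch dn 0.2 roll 0.1 F [-0.8 -0.  -0.9]
handle (array([481.1,  10.6]), array([61. , 25.5]), 1.7)
pan (array([479.4,  10.8]), array([ 73. , 116.3]), 1.6)
(array([466.8,   5.5]), array([37.1, 97.8]), 2.1)
```

```bash
python3 - <<'E'
from h import *
for i in range(3): im=scoop()
st();save(im,"s11.png")
cv2.imwrite("pics/s11.png",cv2.resize(im["frame"][130:290,230:420],None,fx=3,fy=3,interpolation=2)[:,:,::-1])
C=cloud(im);f=im["frame"].astype(int);m=(f.sum(-1)<230)&(abs(f[...,0]-f[...,2])<40)&box(C,.38,.7,-.15,.12,-.01,.012)
k=cv2.morphologyEx(m.astype(np.uint8),cv2.MORPH_OPEN,np.ones((5,5)))>0
print("mat",rect(C[k]))
E
```

```text
handle (array([482.2,  11.5]), array([63.3, 26.1]), 1.5)
pan (array([479.4,  11.3]), array([ 73. , 116.3]), 1.6)
handle (array([482.3,  10.6]), array([63.8, 24.3]), 0.0)
pan (array([479.5,  10.9]), array([ 73., 115.]), 1.6)
handle (array([482.3,  11.2]), array([63.6, 25.4]), 0.7)
pan (array([479.4,  10.9]), array([ 72.9, 116.7]), 1.6)
t 45.6833 tcp [0.4936 0.0029 0.1464] tray [0.0399 0.2877 0.1464] yaw 1.6 pitch dn -0.3 roll 0.1 F [0.9 0.8 0.4]
mat (array([0., 0.]), array([0., 0.]), 0.0)
```

View pics/s11.png

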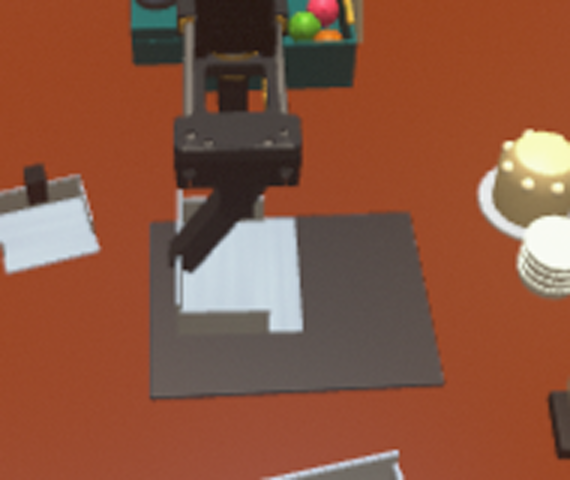

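The scoop sits at the mat's upper left (about 240,275), with its far edge at the mat's edge. Regrasping it.

>>> move_arm(increments="-5 4 0 0 0 0 0;-5 3 0 0 0 0 0;0 0 -12 0 0 0 0;0 0 -20 0 0 0 0;0 0 -20 0 0 0 0;0 0 -14 0 0 0 0;0 0 -8 0 0 0 0;0 0 0 0 0 0 0")

```text
time: 46.35
position: [0.481, 0.0099, 0.0692]
tool_rot: [3.14, 0.045, -0.001]
ft_force: [-0.8, -0.3, -0.1]
grip_width: 1.002
grip_force: 0.0
```

>>> move_arm(increments="0 0 0 0 0 0 150;0 0 0 0 0 0 255;0 0 0 0 0 0 255;0 0 0 0 0 0 255;0 0 0 0 0 0 255;0 0 0 0 0 0 255;0 0 0 0 0 0 255;0 0 0 0 0 0 255", grip_force=40)

```text
time: 47.02
position: [0.4828, 0.0097, 0.0712]
tool_rot: [3.139, 0.044, 0.004]
ft_force: [0.0, -0.3, -0.2]
grip_width: 0.48
grip_force: 0.0
```

>>> move_arm(increments="0 0 0 0 0 0 255;0 0 0 0 0 0 255;0 0 0 0 0 0 255;0 0 4 0 0 0 255;0 0 4 0 0 0 255;0 0 0 0 0 0 255;0 0 0 0 0 0 255;0 0 0 0 0 0 255")

```text
time: 47.68
position: [0.4827, 0.0097, 0.0791]
tool_rot: [3.139, 0.044, 0.004]
ft_force: [-0.4, -0.3, 0.4]
grip_width: 0.276
grip_force: 40.0
```

```bash
python3 -c "
from h import *
st();print(ctrl.get_state()['grip_width']);scoop()"
```

```text
t 47.6833 tcp [0.4827 0.0097 0.0791] tray [0.0308 0.2968 0.0791] yaw 1.6 pitch dn -0.2 roll 0.1 F [-0.4 -0.3  0.4]
0.27565655116183396
handle (array([450.2, -19.4]), array([50.9, 23.8]), 65.3)
pan (array([492.4,   6.6]), array([102.7, 112.8]), 3.4)
```

>>> move_arm(increments="5 -4 0 0 0 1 255;10 -8 0 0 0 1 255;10 -8 0 0 0 0 255;9 -8 0 0 0 0 255;5 -4 0 0 0 0 255;0 0 -2 0 0 0 255;0 0 -3 0 0 0 255;0 0 -1 0 0 0 255")

```text
time: 48.4
position: [0.5209, -0.0217, 0.0723]
tool_rot: [3.138, 0.1, 0.002]
ft_force: [-0.5, 1.3, -1.5]
grip_width: 0.27
grip_force: 40.0
```

>>> move_arm(increments="0 0 0 0 0 0 255;0 0 -0.7 0 0 0 255;0 0 -0.7 0 0 0 255;0 0 0 0 0 0 255;0 0 -0.7 0 0 0 255;0 0 0 0 0 0 255;0 0 0 0 0 0 255;0 0 0 0 0 0 255")

```text
time: 49.07
position: [0.5218, -0.0222, 0.0711]
tool_rot: [3.138, 0.099, 0.004]
ft_force: [0.1, 0.3, 0.5]
grip_width: 0.275
grip_force: 40.0
```

>>> move_arm(increments="0 0 -0.4 0 0 0 255;0 0 0 0 0 0 200;0 0 0 0 0 0 100;0 0 0 0 0 0 0;0 0 0 0 0 0 0;0 0 0 0 0 0 0;0 0 0 0 0 0 0;0 0 0 0 0 0 0")

```text
time: 49.73
position: [0.5217, -0.0222, 0.0705]
tool_rot: [3.138, 0.099, 0.004]
ft_force: [0.1, 0.3, 0.4]
grip_width: 0.642
grip_force: 0.0
```

>>> move_arm(increments="0 0 0 0 0 0 0;0 0 0 0 0 0 0;0 0 5 0 0 0 0;0 0 15 0 0 0 0;0 0 30 0 0 0 0;0 0 30 0 0 0 0;0 0 30 0 0 0 0;0 0 30 0 0 0 0")

```text
time: 50.4
position: [0.5215, -0.0219, 0.2124]
tool_rot: [3.138, 0.1, 0.005]
ft_force: [0.1, -0.7, -1.0]
grip_width: 0.999
grip_force: 0.0
```

```bash
python3 - <<'E'
from h import *
st();im=scoop();im=scoop();C=cloud(im)
P=C[box(C,.545,.57,-.06,.03,.003,.02)];print("floor z",P.mean(0),P[:,2].std())
E
```

```text
t 50.4 tcp [ 0.5215 -0.0219  0.2124] tray [0.0613 0.2571 0.2124] yaw 3.7 pitch dn -0.2 roll 0.1 F [ 0.1 -0.7 -1. ]
handle (array([521.8, -24.2]), array([63.7, 25.8]), 1.1)
pan (array([518.2, -23.6]), array([ 75.8, 116.6]), 3.4)
handle (array([522.2, -23. ]), array([65.6, 25.7]), 3.8)
pan (array([518.1, -23.2]), array([ 75.6, 116.6]), 3.3)
floor z [ 0.55756295 -0.01460607  0.00653013] 0.0012584779415892688
```

>>> move_arm(increments="0 0 20 0 0 0 255;10 15 15 0 0 0 255;12 30 8 0 0 0 255;14 36 0 0 0 0 255;14 36 0 0 0 0 255;14 36 0 0 0 0 255;14 36 0 0 0 0 255;12 36 0 0 0 0 255", grip_force=20)

```text
time: 51.17
position: [0.6123, 0.204, 0.2527]
tool_rot: [3.138, 0.098, 0.003]
ft_force: [0.8, 0.5, 0.3]
grip_width: 0.48
grip_force: 0.0
```

>>> move_arm(increments="8 36 0 0 0 0 255;8 36 0 0 0 0 255;4 30 0 0 0 0 255;2 15 0 0 0 0 255;0 5 0 0 0 0 255;0 0 0 0 0 0 255;0 0 0 0 0 0 255;0 0 0 0 0 0 255")

```text
time: 51.83
position: [0.6345, 0.3225, 0.2536]
tool_rot: [3.136, 0.095, 0.005]
ft_force: [-0.2, 0.3, 0.5]
grip_width: 0.009
grip_force: 0.0
```

```bash
cat >> h.py <<'E'
def totin(p):
    u=np.array([np.cos(np.radians(3.2)),np.sin(np.radians(3.2))]);d=np.asarray(p)[:2]-[.5275,.3175]
    return (np.array([d@u,d@[-u[1],u[0]],p[2]])*1000).round(1)
def lidang():
    im,X,Y,Z=lid();h=np.arctan2(Z-.055,.07-X);k=(h>1.2)&(X>.03);print("lid",np.percentile(h[k],[25,50,75]).round(3))
E
python3 -c "
from h import *
st();print(totin(ctrl.get_state()['position']));lidang()"
```

```text
t 51.8333 tcp [0.6345 0.3225 0.2536] tray [0.251  0.566  0.2536] yaw 3.5 pitch dn -0.2 roll 0.2 F [-0.2  0.3  0.5]
[107.1  -1.  253.6]
lid [1.494 1.499 1.513]
```

>>> move_arm(increments="0 0 -20 0 0 0 255;0 0 -22 0 0 0 255;0 0 -15 0 0 0 255;0 0 -7 0 0 0 255;-8 0 0 0 0 0 255;-8 0 0 0 0 0 255;-8 0 0 0 0 0 255;-6 0 0 0 0 0 255")

```text
time: 52.55
position: [0.6027, 0.3256, 0.1914]
tool_rot: [3.139, 0.101, 0.007]
ft_force: [-1.3, 0.3, -0.1]
grip_width: 0.004
grip_force: 0.2
```

```bash
python3 -c "
from h import *
st();print(totin(ctrl.get_state()['position']));lidang()"
```

```text
t 52.55 tcp [0.6027 0.3256 0.1914] tray [0.2208 0.5763 0.1914] yaw 3.7 pitch dn -0.3 roll 0.1 F [-1.3  0.3 -0.1]
[ 75.5   3.9 191.4]
lid [1.494 1.502 1.523]
```

>>> move_arm(increments="-13.3 -1 -2 0 0 0 255;-13.3 -1 -2 0 0 0 255;-12.8 -1 -4.5 0 0 0 255;-12.8 -1 -4.5 0 0 0 255;-11.6 -1 -7 0 0 0 255;-11.6 -1 -7 0 0 0 255;-10 -0.5 -9 0 0 0 255;-10 -0.5 -9 0 0 0 255")

```text
time: 53.27
position: [0.5084, 0.3184, 0.1457]
tool_rot: [3.139, 0.1, 0.009]
ft_force: [1.0, 0.9, 0.1]
grip_width: 0.005
grip_force: 0.6
```

```bash
cat >> h.py <<'E'
def lid2():
    for n in("side","top"):
        im=ctrl.get_image(n);C=cloud(im);f=im["frame"].astype(int)
        u=np.array([np.cos(np.radians(3.2)),np.sin(np.radians(3.2))]);d=C[...,:2]-[.5275,.3175]
        X=d@u;Y=d@np.array([-u[1],u[0]]);Z=C[...,2]
        m=(abs(Y)>.055)&(abs(Y)<.083)&(X>-.1)&(X<.05)&(Z>.03)&(Z<.2)&(f.min(-1)>130)
        if m.sum()>10: print(n,m.sum(),"ang",np.percentile(np.arctan2(Z[m]-.0605,.07-X[m]),[10,50,90]).round(3),"x",X[m].min().round(3))
E
python3 -c "
from h import *
st();print(totin(ctrl.get_state()['position']));lid2()"
```

```text
t 53.2667 tcp [0.5084 0.3184 0.1457] tray [0.1273 0.5912 0.1457] yaw 3.6 pitch dn -0.3 roll 0.1 F [1.  0.9 0.1]
[-19.1   2.  145.7]
side 191 ang [0.703 0.716 0.756] x -0.044
top 201 ang [0.659 0.683 0.712] x -0.046
```

Lid is following at 0.70 rad.

>>> move_arm(increments="-8 -0.5 -10.8 0 0 0 255;-8 -0.5 -10.8 0 0 0 255;-5.8 -0.5 -12.2 0 0 0 255;-5.8 0 -12.2 0 0 0 255;-2.7 0 -9.7 0 0 0 255;-2.7 0 -9.7 0 0 0 255;-1 0 -6 0 0 0 255;-1 0 -5 0 0 0 255")

```text
time: 54.03
position: [0.4738, 0.3162, 0.0681]
tool_rot: [3.138, 0.099, 0.005]
ft_force: [1.5, -2.2, 11.0]
grip_width: 0.005
grip_force: 5.2
```

```bash
python3 -c "
from h import *
st();print(totin(ctrl.get_state()['position']));lid2()"
```

```text
t 54.0333 tcp [0.4738 0.3162 0.0681] tray [0.0932 0.5971 0.0681] yaw 3.6 pitch dn -0.2 roll 0.1 F [ 1.5 -2.2 11. ]
[-53.7   1.7  68.1]
side 323 ang [0.042 0.064 0.104] x -0.078
top 243 ang [0.008 0.054 0.111] x -0.07
```

>>> move_arm(increments="0 0 -1 0 0 0 255;0 0 -1 0 0 0 255;0 0 -1 0 0 0 255;0 0 -1 0 0 0 255;0 0 -1 0 0 0 255;0 0 0 0 0 0 255;0 0 0 0 0 0 255;0 0 0 0 0 0 255")

```text
time: 54.8
position: [0.4734, 0.3162, 0.063]
tool_rot: [3.138, 0.099, 0.004]
ft_force: [1.3, -0.5, 0.8]
grip_width: -0.0
grip_force: 0.8
```

```bash
python3 -c "
from h import *
st();print(totin(ctrl.get_state()['position']));lid2()"
```

```text
t 54.8 tcp [0.4734 0.3162 0.063 ] tray [0.0928 0.5971 0.063 ] yaw 3.6 pitch dn -0.1 roll 0.1 F [ 1.3 -0.5  0.8]
[-54.1   1.7  63. ]
side 308 ang [0.007 0.027 0.066] x -0.078
top 240 ang [-0.03   0.017  0.078] x -0.072
```

>>> move_arm(increments="0 0 -1 0 0 0 255;0 0 -1 0 0 0 255;0 0 -1 0 0 0 255;0 0 0 0 0 0 255;0 0 0 0 0 0 255;0 0 0 0 0 0 255;0 0 0 0 0 0 255;0 0 0 0 0 0 255")

```text
time: 55.57
position: [0.4732, 0.3163, 0.0607]
tool_rot: [3.137, 0.099, 0.004]
ft_force: [-0.6, -2.3, 6.0]
grip_width: 0.005
grip_force: 3.4
```

>>> move_arm(increments="0 0 1 0 0 0 255;0 0 2 0 0 0 255;0 0 5 0 0 0 255;0 0 15 0 0 0 255;0 0 30 0 0 0 255;0 0 30 0 0 0 255;0 -20 30 0 0 0 255;0 -30 30 0 0 0 255")

```text
time: 56.23
position: [0.4717, 0.2701, 0.2051]
tool_rot: [-3.138, -0.11, -0.004]
ft_force: [0.3, -1.3, 0.4]
grip_width: 0.004
grip_force: 0.0
```

>>> move_arm(increments="0 -35 0 0 0 0 255;0 -35 0 0 0 0 255;0 -35 0 0 0 0 255;0 -35 0 0 0 0 255;0 -20 0 0 0 0 255;0 -10 0 0 0 0 255;0 0 0 0 0 0 255;0 0 0 0 0 0 255")

```text
time: 56.9
position: [0.4733, 0.0972, 0.2033]
tool_rot: [3.138, 0.098, 0.005]
ft_force: [0.4, 0.6, 0.3]
grip_width: 0.008
grip_force: 0.0
```

```bash
python3 - <<'E'
from h import *
st();lid2();im=scoop();save(im,"s12.png")
for t in("cake","cups","sign"): print(t,[(np.round(q["centre"],3),q["score"]) for q in ctrl.find_in(t,im)][:1])
E
```

```text
t 56.9 tcp [0.4733 0.0972 0.2033] tray [0.042  0.3842 0.2033] yaw 3.6 pitch dn -0.2 roll 0.1 F [0.4 0.6 0.3]
side 308 ang [-0.005  0.018  0.049] x -0.078
top 542 ang [-0.029  0.007  0.047] x -0.08
handle (array([521.4, -23.6]), array([63.7, 25.2]), 2.6)
pan (array([518.1, -23. ]), array([ 75.6, 115.8]), 3.3)
cake [(array([0.731, 0.077, 0.052]), 0.87)]
cups [(array([0.745, 0.005, 0.039]), 0.69)]
sign [(array([ 0.736, -0.131,  0.034]), 0.92)]
```

View pics/s12.png

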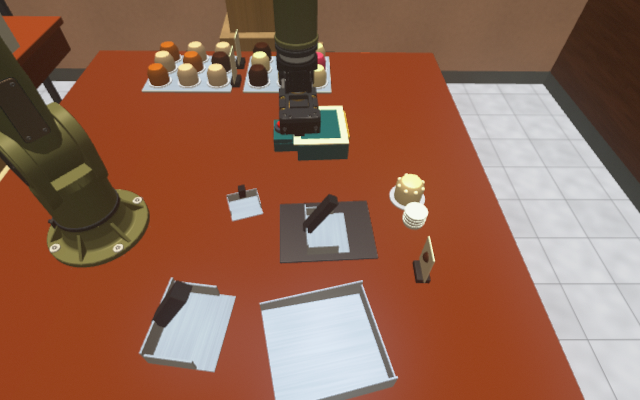

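The lid is latched at (320,125), the scoop lies flat on its mat at (327,228), the tray is empty and the bystanders haven't moved. Handing in.

```bash
python3 -c "
from h import *
print(ctrl.close_job())"
```

```text
the job is handed in; nothing more can be done
None
```

The job is handed in: all four truffles that were there are in the tin with the lid latched, the scoop is flat on its mat (re-centred after it got knocked aside), and the card, cake and cups were left alone; no verdict came back.

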